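# Dress the prop hot dog stall and give the cue

## Task

Dress the snack stall for the shot: put every prop hot dog into the steel tray, one to a compartment, lying on its flat pale side, lengthwise, with the sausage end pointing to the tray's red edge, and stand every tipped sauce bottle upright in the grey lane between its two jars. Once all that is in place, take the stylus from the black cue box, press the recessed green button fully down with its tip and put the stylus back upright in its hole. Do not shove or knock over the jars, the mug or the spray can.

Things in the scene. Friction and masses are not known exactly. Their poses are not given: they have to be found in the camera images.
- tray: fixed steel tray 146 (x) x 334 (y) mm, floor 4 mm thick, rim 12 mm high; the -x rim, on the robot's side, is the red edge. Ribs along x (6 mm thick, 7 mm above the floor) make four compartments 134 x 76 mm, centred at tray y = -123, -41, 41, 123 mm; a hot dog lies centred in one with its origin at that y, x = 7, z = 4 mm. Origin: centre of the underside.
- lane: grey plastic condiment lane, fixed, a shallow trough 87 (x) x 360 (y) mm outside, 75 mm wide inside, floor 4 mm thick, rim 12 mm high; runs along its y. Origin: centre of its underside.
- jar_left: amber jar, 52 mm thick, 110 mm high, standing in the lane near its +y end, 145 mm from the lane's centre; origin at its foot
- jar_right: green jar, same size, standing near the lane's -y end, 145 mm from its centre; origin at its foot
- dog1: rigid prop hot dog: bun 90 (x) x 50 (y) x 44 (z) mm, upright sides, brown rounded top, flat pale underside; a sausage stub 22 mm thick, 24 mm above the underside, sticks out 14 mm at one end (+x). Origin: centre of the flat side; z to the rounded top. 90 g. Starts lying flat side down, at any yaw. May be absent.
- dog2: rigid prop hot dog: bun 90 (x) x 50 (y) x 44 (z) mm, upright sides, brown rounded top, flat pale underside; a sausage stub 22 mm thick, 24 mm above the underside, sticks out 14 mm at one end (+x). Origin: centre of the flat side; z to the rounded top. 90 g. Starts lying flat side down, at any yaw. May be absent.
- dog3: rigid prop hot dog: bun 90 (x) x 50 (y) x 44 (z) mm, upright sides, brown rounded top, flat pale underside; a sausage stub 22 mm thick, 24 mm above the underside, sticks out 14 mm at one end (+x). Origin: centre of the flat side; z to the rounded top. 90 g. Starts standing on its plain end, sausage up, rounded top facing roughly away from the robot. May be absent.
- dog4: rigid prop hot dog: bun 90 (x) x 50 (y) x 44 (z) mm, upright sides, brown rounded top, flat pale underside; a sausage stub 22 mm thick, 24 mm above the underside, sticks out 14 mm at one end (+x). Origin: centre of the flat side; z to the rounded top. 90 g. Starts standing on its plain end, sausage up, rounded top facing roughly away from the robot. May be absent.
- dog1_sausage (a point): tip of dog1's sausage stub, 59 mm along its x and 24 mm up its z from its origin; axes as the hot dog's
- dog2_sausage (a point): tip of dog2's sausage stub, 59 mm along its x and 24 mm up its z from its origin; axes as the hot dog's
- dog3_sausage (a point): tip of dog3's sausage stub, 59 mm along its x and 24 mm up its z from its origin; axes as the hot dog's
- dog4_sausage (a point): tip of dog4's sausage stub, 59 mm along its x and 24 mm up its z from its origin; axes as the hot dog's
- red_bottle: red sauce bottle, square body 48 x 48 x 105 mm, white nozzle 24 mm thick from 113 to 140 mm up; 140 mm in all, 150 g. Starts lying on a side, nozzle roughly away from the robot. Origin: on the axis, 70 mm above its foot; z towards the nozzle. May be absent.
- yellow_bottle: yellow sauce bottle, square body 48 x 48 x 105 mm, white nozzle 24 mm thick from 113 to 140 mm up; 140 mm in all, 150 g. Starts lying on a side, nozzle roughly away from the robot. Origin: on the axis, 70 mm above its foot; z towards the nozzle. May be absent.
- cue_box: fixed black box 160 (x) x 90 (y) x 50 (z) mm; in its top, 45 mm to +x of the centre, a 27 mm round hole right through (the stylus dock), and 45 mm to -x a 31 mm round recess with the green button. Origin: centre of its underside.
- dock (a point): centre of the mouth of the dock hole, on the box's top face (50 mm up); the stylus' origin comes here
- button_top (a point): centre of the green button's top, 25 mm wide, 10 mm below the box's top face when up
- cue_button (a joint): travel of the button: 0 up, 0.006 m fully down (2 to 5.5 N); springs back
- stylus: stylus, upright in the dock at the start: square orange grip 18 x 18 mm from 6 to 76 mm above its origin, black collar 40 mm wide 6 mm thick, steel tip 12 mm thick reaching 40 mm below. Origin: centre of the collar's underside, which rests on the box; z up along the grip. 60 g.
- stylus_tip (a point): end of the steel tip, 40 mm below the stylus' origin
- mug: white mug, 84 mm wide, 90 mm high, bystander; origin at its foot
- spray_can: yellow spray can, 56 mm thick, 190 mm high, bystander; origin at its foot
Mind the look-alikes: they are no part of the job. What is shaped like the yellow_bottle but blue or purple is not meant.

How it is judged:
By the outcome, as a careful person would: the job done as asked, in the order asked, and still so for the second after the job is handed in, with the robot touching nothing.
Of dog1, dog2, dog3, dog4 only 3 to 4 are there at a start; the rules pass over those that are not, and their reading is None.
Of red_bottle, yellow_bottle only 1 to 2 are there at a start; the rules pass over those that are not, and their reading is None.
At some moment in a run one of dog1, dog2 may be knocked a few centimetres aside while the robot is not near it.
It also fails if it takes over 210 s, if anything falls off the work surface, if the arm or the gripper's body presses on something with over 40 N, if the wrist force passes 120 N, or if a joint passes its speed limit or range.

## Robot

A 7-joint arm with a two-finger parallel gripper is mounted at the origin on the work surface. World frame = base frame: x ahead of the robot, y to its left, z up, the work surface at z = 0. Lengths are in m, angles in rad, forces in N, time in s.
With the tool pointing down it reaches from about 0.4 to 0.875 m from the base axis. Payload 19.3 kg.
Tool frame: the origin (TCP) lies between the finger pads; the fingertips stand 17 mm ahead of it and the grasp point (between the pads) lies 2 mm behind it; z points along the fingers, y is the line along which they close (so a half turn about z gives the same grasp; the last joint's range is limited). The gripper opens to 85 mm and grips with 20 to 120 N. Pads are 22 mm wide; open, the fingers measure 114 mm over their backs; the gripper's body (76 mm by 85 mm) begins 54 mm behind the grasp point. The pads swing forward as they close: fully open they stand 13 mm farther back than shut.
Start: joints at [1.129, 0.521, -0.036, 1.599, 0.021, 1.021, -0.113], TCP at [0.227, -0.582, 0.248] pointing down, gripper open.
Joint ranges: [-2.91, 2.91], [-0.3, 2.13], [-1.5, 1.42], [0.17, 2.43], [-1.26, 4.41], [0.16, 1.93], [-2.52, 2.52]. Speed limits (rad/s): [1.89, 1.89, 2.39, 2.39, 3.01, 3.01, 3.01].

## Interface

Orientations are given as [roll, pitch, yaw] about the fixed x, y, z axes, in that order (R = Rz(yaw) Ry(pitch) Rx(roll)).
In Python, from workcell import bot gives the robot as it stands.
- The arm moves only by the shell command python3 -m inch 'ROWS' [FORCE]. ROWS is JSON, a list of rows, each a list of 7 numbers: the shift along the tool's x, y, z in units of 200 mm (1.0 is 200 mm), then the turn, a rotation vector about the tool's x, y, z in units of 90 degrees (1.0 is 90 degrees), then the opening, from 0 (shut) to 1 (fully open). In form: [[x, y, z, rx, ry, rz, grip], ...]. A call has 1 to 20 rows; each row is the pose to reach, as a shift and turn from the pose commanded when the call began, along the tool's axes at that moment; what a row does not reach only later rows make up. A row lasts 1/8 s, in which the tool goes at most 62.5 mm and 10.7 degrees, less where a joint would pass 70% of its speed; a pose out of reach is approached as far as the arm can. A call with a number of a shift or a turn outside -1 to 1 is refused whole. A call with a gripper value outside its range is refused whole. The fingers move at their own pace and stop on an object; FORCE is the grip in N (left out, the last holds). Time passes only in rows, so rows that repeat a pose let the fingers close. It gives the time, the measured TCP pose, the force, the opening and the grip force at its end, in the units of the state.
- bot.observe(): the state, without advancing time (a new reading comes with each control period).
- bot.grab_frame(name): name is "scene" or "top"; returns a dict with "img" (384x512x3 uint8, red, green, blue), "z_map" (384x512 float32, m along the optical axis (not along the pixel's ray), 0 where there is no reading), "vfov" (degrees; the focal length in pixels is half the picture's height over the tangent of half this angle, whatever the lens; pixels are square), "cx", "cy" (the principal point, pixels), "rvec" (rotation vector, rad) and "tvec" (3), from world to camera coordinates, as OpenCV has them. Camera axes: x right, y down, z forward; pixel columns grow to the right and rows downward; lengths in m; the calibration is good to about 2 mm. A picture is of the moment at which its call begins.
- bot.job_done(): hands the job in; it is judged then, once.
The state is a dict: "clock": time; "qpos": joint angles; "qd": joint speeds; "joint_efforts": joint torques, N m; "position": TCP position; "tool_rot": TCP orientation; "force": force on the tool from outside, world axes, zero at the start; "moment": the same for the moment, N m; "grip_width": finger opening in m; "finger_force": force on a finger pad.
Only numpy, scipy, OpenCV 4.12 (cv2) and the standard library are available. Lean on these libraries where they do the work, as an engineer would, in place of code of your own. Each camera call takes 0.05 s, during which the arm holds its last target. There are 200 camera calls.

## Working session

There is one attempt and no reset: what is moved stays moved. The work goes in short steps, Python scripts to look and compute and a shell command to move; the robot and the scene stay as the last step left them, time stands still between calls to the robot, and variables do not carry over. Pictures are saved under pics/ and viewed, at most 14 in all, crops included, and the job is handed in when it is done.

```bash
ls; mkdir -p pics
cat > h.py <<'E'
import numpy as np, cv2
from workcell import bot
def grab(n):
    f=bot.grab_frame(n); return f
def save(f,name,crop=None,s=1):
    im=f["img"][:,:,::-1]
    if crop: im=im[crop[1]:crop[3],crop[0]:crop[2]]
    cv2.imwrite("pics/"+name,cv2.resize(im,None,fx=s,fy=s,interpolation=cv2.INTER_CUBIC))
def cloud(f):
    h,w=f["z_map"].shape; F=h/2/np.tan(np.radians(f["vfov"])/2)
    u,v=np.meshgrid(np.arange(w),np.arange(h)); z=f["z_map"].astype(float)
    p=np.dstack([(u-f["cx"])*z/F,(v-f["cy"])*z/F,z])
    R=cv2.Rodrigues(np.array(f["rvec"],float))[0]
    P=(p-np.array(f["tvec"]).ravel())@R
    P[z<=0]=np.nan
    return P
E
python3 - <<'E'
from h import *
s=bot.observe();print({k:np.round(v,3) for k,v in s.items()})
for n in("scene","top"):
    f=grab(n);save(f,n+"0.png",s=1.5);np.save(n+"0.npy",cloud(f));cv2.imwrite(n+"0raw.png",f["img"][:,:,::-1])
    R=cv2.Rodrigues(np.array(f["rvec"],float))[0];print(n,f["vfov"],f["cx"],f["cy"],-R.T@np.array(f["tvec"]).ravel(),(f["z_map"]>0).mean())
E
```

```text
pics
{'clock': np.float64(0.0), 'qpos': array([ 1.129,  0.522, -0.036,  1.6  ,  0.021,  1.021, -0.113]), 'qd': array([ 0.   ,  0.001, -0.   ,  0.001,  0.001,  0.   ,  0.001]), 'joint_efforts': array([ 1.0000e-03, -9.2712e+01,  1.9800e+00, -3.6993e+01,  1.8000e-02,
        8.0000e-03,  0.0000e+00]), 'position': array([ 0.227, -0.582,  0.248]), 'tool_rot': array([-3.14 ,  0.   ,  0.372]), 'force': array([ 0.459, -0.878, -0.254]), 'moment': array([-0.005,  0.008,  0.033]), 'finger_force': np.float64(0.0), 'grip_width': np.float64(0.086)}
scene 48.12768684964853 254.84859396312507 192.7308794884264 [ 1.24612914 -0.42416704  1.14918481] 0.9957173665364584
top 51.1769104287381 261.3112590754179 192.5319657037533 [0.45129982 0.0124227  1.32692193] 0.9962666829427084
```

View pics/top0.png

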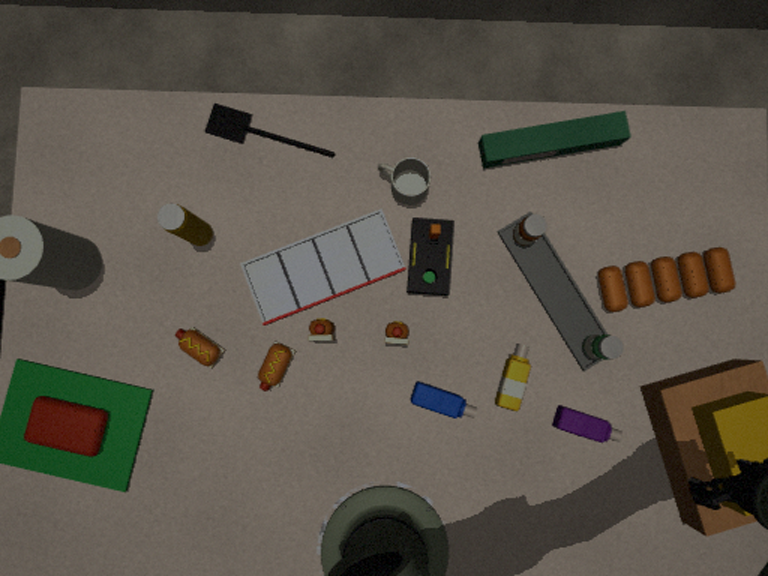

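View pics/scene0.png

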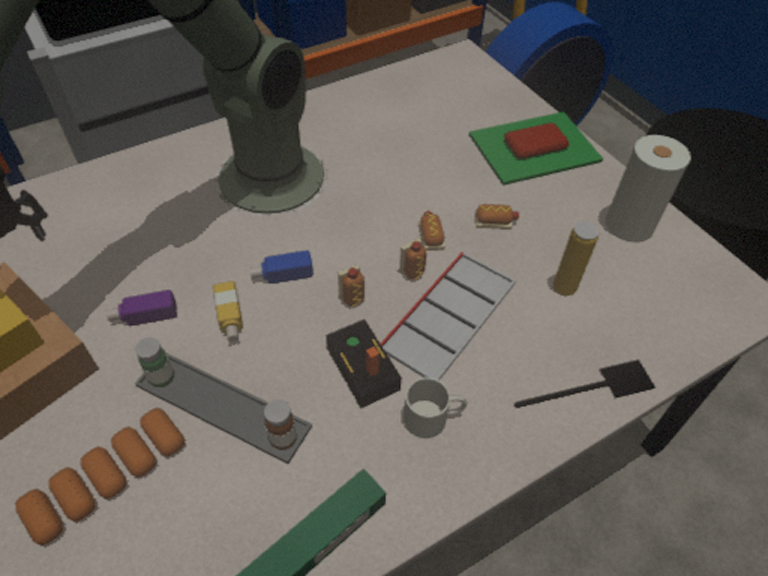

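Top picture (enlarged ×1.5 pixels): four hot dogs are present. Two lie flat at (200,347) and (275,365), and two stand at (320,328) and (396,332). The tray is at (325,265), the lane at (560,290) and the cue box at (430,257).

Bottle candidates are yellow (515,378), blue (438,400) and purple (583,424). Only the yellow one fits and no red bottle is present: the red block at (68,425) has no nozzle. The loaves at (665,280) have no sausage or flat side, so they are look-alikes.

```bash
cat >> h.py <<'E'
def cast(f,uv,h):
    F=f["img"].shape[0]/2/np.tan(np.radians(f["vfov"])/2)
    R=cv2.Rodrigues(np.array(f["rvec"],float))[0]; c=-R.T@np.array(f["tvec"]).ravel()
    uv=np.atleast_2d(np.asarray(uv,float)); d=np.c_[(uv-[f["cx"],f["cy"]])/F,np.ones(len(uv))]@R
    return (c+d*((h-c[2])/d[:,2])[:,None])[:,:2]
def rect(xy):
    (c,s,a)=cv2.minAreaRect((np.asarray(xy)*1000).astype(np.float32))
    if s[0]<s[1]: s=(s[1],s[0]); a+=90
    return np.round(c,1),np.round(s,1),round((a+90)%180-90,1)   # long axis angle from x, deg
def big(m):
    n,l,st,_=cv2.connectedComponentsWithStats(m.astype(np.uint8)); 
    return l==(1+np.argmax(st[1:,4])) if n>1 else m
def hsv(f): return cv2.cvtColor(f["img"],cv2.COLOR_RGB2HSV).astype(int)
def reg(b):
    m=np.zeros((384,512),bool); m[int(b[1]/1.5):int(b[3]/1.5),int(b[0]/1.5):int(b[2]/1.5)]=1; return m
def cmask(f,box,h0,h1,s0,v0=0,v1=255,s1=255):
    H=hsv(f); hh=(H[...,0]-h0)%180<=(h1-h0)%180
    return reg(box)&hh&(H[...,1]>=s0)&(H[...,1]<=s1)&(H[...,2]>=v0)&(H[...,2]<=v1)
def pts(m): return np.argwhere(m)[:,::-1]
def need(p,R_target,p0=None,R0=None):
    "row shift/turn units from present pose to TCP p, rotation R"
    from scipy.spatial.transform import Rotation as Ro
    s=bot.observe()
    p0=s["position"] if p0 is None else p0; R0=Ro.from_euler("xyz",s["tool_rot"]) if R0 is None else R0
    return np.round(np.r_[R0.inv().apply(np.array(p)-p0)/.2,(R0.inv()*R_target).as_rotvec()/(np.pi/2)],3)
def tool(yaw,tilt=0):
    "closing axis y at world yaw (deg), tool z down; tilt>0 tips the tool z forward (away along x'=yaw-90)"
    from scipy.spatial.transform import Rotation as Ro
    return Ro.from_euler("z",yaw-90,degrees=True)*Ro.from_euler("y",-tilt,degrees=True)*Ro.from_euler("x",180,degrees=True)
E
python3 - <<'E'
from h import *
f=grab("top");g=grab("scene");C=cloud(f);D=cloud(g)
tb=C[200:215,250:260][...,2];print("table z",np.nanmean(tb),np.nanstd(tb))
H=hsv(f)
for u,v in[(325,265),(300,300),(345,350),(540,270),(470,300),(430,257),(200,347),(515,365),(435,232),(429,277),(333,301)]:
    y,x=int(v/1.5),int(u/1.5);print((u,v),H[y,x],np.round(C[y,x],3))
def comp(name,box,z0,z1=9):
    m=big(reg(box)&(C[...,2]>z0)&(C[...,2]<z1));P=C[m]
    print(name,m.sum(),rect(P[:,:2]),"med",np.round(np.median(P,0),3),"maxz",round(np.percentile(P[:,2],97),3))
comp("dogA",(165,318,230,375),.012);comp("dogB",(250,338,300,395),.012)
comp("dogC",(302,312,340,348),.07);comp("dogD",(380,314,414,352),.07)
comp("dogC low",(302,312,340,348),.02);comp("dogD low",(380,314,414,352),.02)
comp("bottle",(490,340,536,415),.015);comp("box",(400,215,460,300),.04,.06)
comp("mug",(375,150,435,210),.07);comp("can",(150,195,220,255),.15)
comp("jarL",(515,205,550,250),.09);comp("jarR",(580,330,625,365),.09)
comp("stylus",(420,215,450,245),.10)
m=cmask(f,(230,205,410,330),165,8,100);
print("rededge",m.sum(),rect(cast(f,pts(m),.012)))
m=cmask(f,(405,255,455,300),45,85,100);print("button",m.sum(),cast(f,[pts(m).mean(0)],.04))
m=cmask(f,(415,215,455,250),0,22,120);print("grip",m.sum(),rect(cast(f,pts(m),.126)),np.nanmedian(C[m],0))
for n,b in(("A",(165,318,230,375)),("B",(250,338,300,395)),("C",(300,310,340,350)),("D",(380,310,414,352))):
    m=big(cmask(f,b,168,6,130)); print("red",n,m.sum(),cast(f,[pts(m).mean(0)],.024 if n in"AB" else .104))
m=big(cmask(f,(230,205,410,330),0,180,0,105,255,35));print("tray",m.sum(),rect(cast(f,pts(m),.008)))
for b,nm in(((490,200,630,375),"lane"),((235,205,410,330),"tray3d")):
    m=big(reg(b)&(C[...,2]>.0025)&(C[...,2]<.02));print(nm,m.sum(),rect(C[m][:,:2]))
E
```

```text
table z -0.0003544724447974975 0.002836252213060503
(325, 265) [113  11  91] [0.61  0.15  0.007]
(300, 300) [108  10 128] [0.529 0.201 0.003]
(345, 350) [ 15  44 116] [0.423 0.099 0.   ]
(540, 270) [23 15 69] [ 0.609 -0.329  0.004]
(470, 300) [ 17  38 120] [ 0.539 -0.174 -0.005]
(430, 257) [90 17 30] [ 0.627 -0.079  0.046]
(200, 347) [ 17 190 102] [0.423 0.405 0.039]
(515, 365) [ 27 185 123] [ 0.401 -0.264  0.046]
(435, 232) [ 15 207 122] [ 0.669 -0.084  0.125]
(429, 277) [ 65 150 100] [ 0.586 -0.08   0.043]
(333, 301) [ 14  45 119] [0.531 0.128 0.001]
dogA 460 (array([425.1, 414.5]), array([101.7,  50.2]), 56.2) med [0.423 0.407 0.041] maxz 0.048
dogB 454 (array([383.2, 249.4]), array([103.1,  50.2]), -23.9) med [0.386 0.245 0.041] maxz 0.048
dogC 214 (array([467.1, 146.2]), array([49.6, 43.5]), -88.6) med [0.464 0.145 0.088] maxz 0.105
dogD 213 (array([463.9, -12.1]), array([49.9, 45.6]), 86.7) med [ 0.462 -0.011  0.088] maxz 0.105
dogC low 232 (array([467.1, 145.8]), array([50.3, 43.6]), -88.7) med [0.464 0.142 0.087] maxz 0.105
dogD low 214 (array([463.9, -12.1]), array([49.9, 45
[... 570 characters left out ...]
, -444.8]), array([46.5, 42.5]), -87.6) med [ 0.445 -0.442  0.113] maxz 0.118
stylus 48 (array([674.3, -84.6]), array([18.6, 17.6]), 0.4) med [ 0.672 -0.084  0.124] maxz 0.13
rededge 258 (array([487. , 102.3]), array([335. , 124.4]), -67.1)
button 65 [[ 0.58269946 -0.07867093]]
grip 78 (array([668.6, -85.6]), array([30.8, 27.3]), 1.1) [ 0.67154431 -0.0839078   0.11203057]
red A 23 [[0.45129351 0.45422088]]
red B 24 [[0.3416876  0.26827164]]
red C 33 [[0.46710168 0.14617883]]
red D 29 [[ 0.46493757 -0.01127669]]
tray 1 (array([733.9,  27.5]), array([0., 0.]), 0.0)
lane 1852 (array([ 561. , -367.1]), array([385.1, 107.8]), 31.0)
tray3d 3377 (array([610.8, 153.9]), array([347.9, 167.7]), -67.3)
```

Run:
```python
import cv2
a=cv2.imread("top0raw.png");s=cv2.imread("scene0raw.png")
A=cv2.resize(a[185:290,110:370],None,fx=3,fy=3,interpolation=2);B=cv2.resize(s[125:240,120:370],None,fx=2.2,fy=2.2,interpolation=2)
import numpy as np
w=max(A.shape[1],B.shape[1]);o=np.zeros((A.shape[0]+B.shape[0],w,3),np.uint8);o[:A.shape[0],:A.shape[1]]=A;o[A.shape[0]:,:B.shape[1]]=B
o=np.clip(o*1.7,0,255).astype(np.uint8);cv2.imwrite("pics/crop1.png",o);print(o.shape)
```

```text
(568, 780, 3)
```

View pics/crop1.png

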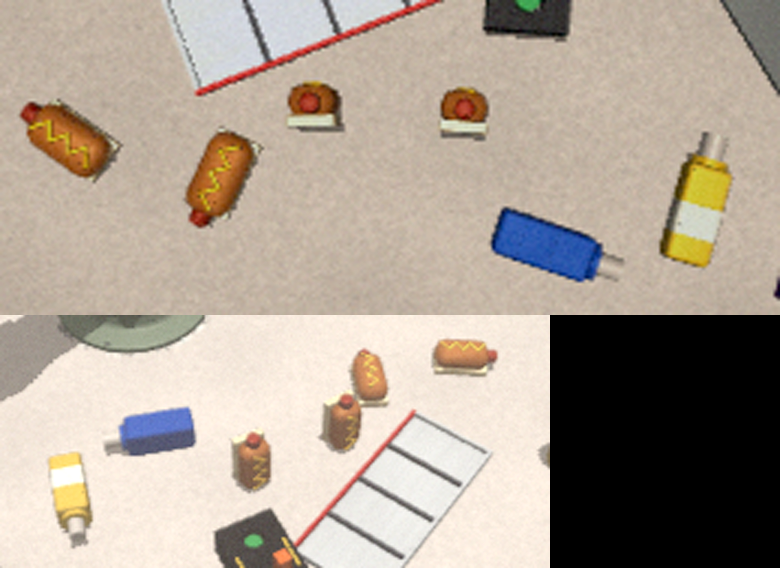

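Confirmed in the crop: there are four hot dogs. The flat ones have their red tips at about (30,113) and (200,215), and the standing ones, red tip up and pale side towards the robot, are at (312,103) and (465,107). The yellow bottle is at (697,205), nozzle up in the picture; the blue one beside it is the look-alike.

```bash
cat >> h.py <<'E'
def chain(wps):
    from scipy.spatial.transform import Rotation as Ro
    s=bot.observe(); p,R=np.array(s["position"]),Ro.from_euler("xyz",s["tool_rot"])
    for q,Q in wps:
        q=np.array(q); u=need(q,Q,p,R)
        print(list(u),"rows>=",int(np.ceil(max(np.linalg.norm(u[:3])*200/62.5,np.linalg.norm(u[3:])*90/10.7))),"TOO BIG" if abs(u).max()>1 else ""); p,R=q,Q
def off(p,yawdeg,fwd,up=0,left=0):
    a=np.radians(yawdeg); return np.array([p[0]+fwd*np.cos(a)-left*np.sin(a),p[1]+fwd*np.sin(a)+left*np.cos(a),p[2]+up])
E
python3 - <<'E'
from h import *
f=grab("top");g=grab("scene")
for nm,F,h in(("top",f,.012),("scene",g,.012)):
    H=hsv(F);m=((H[...,0]<8)|(H[...,0]>165))&(H[...,1]>90)
    xy=cast(F,pts(m),h); ok=(abs(xy[:,0]-543)<90)&(abs(xy[:,1]-126)<190)
    d=(xy-[.5435,.1257])@np.array([.9225,.386]); xy=xy[ok&(abs(d)<.025)]
    r=rect(xy);v=cv2.fitLine(xy.astype(np.float32),cv2.DIST_HUBER,0,.001,.001).ravel();print(nm,len(xy),r,np.degrees(np.arctan(v[1]/v[0])),xy.mean(0))
D=np.array([.465,-.012,.049]);T=tool(86.7,-45)
chain([((.36,-.40,.38),tool(111.3,0)),((.50,-.22,.34),tool(100,-22)),(off(D,-3.3,.085,.085),T),(D,T)])
E
```

```text
Traceback (most recent call last):
cv2.error: OpenCV(4.12.0) /io/opencv/modules/imgproc/src/linefit.cpp:50: error: (-215:Assertion failed) count > 0 in function 'fitLine2D_wods'
```

Run:
```python
from h import *
f=grab("top");g=grab("scene")
for nm,F,h in(("top",f,.012),("scene",g,.012)):
    H=hsv(F);m=((H[...,0]<8)|(H[...,0]>165))&(H[...,1]>90)
    xy=cast(F,pts(m),h); e=xy-[.5435,.1257]; d=e@np.array([.9225,.386]); xy=xy[(abs(e[:,1])<.19)&(abs(d)<.025)]
    r=rect(xy);v=cv2.fitLine(xy.astype(np.float32),cv2.DIST_HUBER,0,.001,.001).ravel();print(nm,len(xy),r,np.degrees(np.arctan(v[1]/v[0])),xy.mean(0))
D=np.array([.465,-.012,.049]);T=tool(86.7,-45)
chain([((.36,-.40,.38),tool(111.3,0)),((.50,-.22,.34),tool(100,-22)),(off(D,-3.3,.085,.085),T),(D,T)])
```

```text
top 245 (array([540.9, 125.1]), array([335. ,   8.1]), -67.0) -66.995316 [0.540564   0.12603097]
scene 170 (array([551.6, 105.4]), array([372.8,  23.9]), -63.9) -67.04984 [0.5468357  0.11418153]
[np.float64(0.951), np.float64(-0.608), np.float64(-0.659), np.float64(-0.0), np.float64(0.0), np.float64(0.0)] rows>= 5 
[np.float64(0.979), np.float64(-0.584), np.float64(0.2), np.float64(0.024), np.float64(-0.244), np.float64(0.124)] rows>= 4 
[np.float64(0.777), np.float64(-0.957), np.float64(0.797), np.float64(0.082), np.float64(-0.254), np.float64(0.124)] rows>= 5 
[np.float64(0.0), np.float64(-0.0), np.float64(0.601), np.float64(0.0), np.float64(0.0), np.float64(0.0)] rows>= 2
```

```bash
python3 -m inch '[[0.95,-0.61,-0.66,0,0,0,1],[0.95,-0.61,-0.66,0,0,0,1],[0.95,-0.61,-0.66,0,0,0,1],[0.95,-0.61,-0.66,0,0,0,1],[0.95,-0.61,-0.66,0,0,0,1],[0.95,-0.61,-0.66,0,0,0,1],[0.95,-0.61,-0.66,0,0,0,1],[0.95,-0.61,-0.66,0,0,0,1]]' 40 && python3 -m inch '[[0.98,-0.58,0.2,0.024,-0.244,0.124,1],[0.98,-0.58,0.2,0.024,-0.244,0.124,1],[0.98,-0.58,0.2,0.024,-0.244,0.124,1],[0.98,-0.58,0.2,0.024,-0.244,0.124,1],[0.98,-0.58,0.2,0.024,-0.244,0.124,1],[0.98,-0.58,0.2,0.024,-0.244,0.124,1],[0.98,-0.58,0.2,0.024,-0.244,0.124,1]]' && python3 -m inch '[[0.78,-0.96,0.4,0.082,-0.254,0.124,1],[0.78,-0.96,0.4,0.082,-0.254,0.124,1],[0.78,-0.96,0.4,0.082,-0.254,0.124,1],[0.78,-0.96,0.5,0.082,-0.254,0.124,1],[0.78,-0.96,0.7,0.082,-0.254,0.124,1],[0.78,-0.96,0.8,0.082,-0.254,0.124,1],[0.78,-0.96,0.8,0.082,-0.254,0.124,1],[0.78,-0.96,0.8,0.082,-0.254,0.124,1]]'
python3 - <<'E'
from h import *
D=np.array([.465,-.012,.049]);T=tool(86.7,-45)
print(np.round(bot.observe()["qpos"],2));chain([(D,T)])
E
```

```text
clock: 1.4
position: [0.3588, -0.4005, 0.3795]
tool_rot: [-3.141, 0.001, 0.37]
force: [0.1, 0.7, 0.7]
grip_width: 0.0856
finger_force: 0.0
clock: 2.28
position: [0.4995, -0.2218, 0.3405]
tool_rot: [3.141, 0.384, 0.172]
force: [-0.2, 0.3, -0.5]
grip_width: 0.0857
finger_force: 0.0
clock: 3.28
position: [0.5509, -0.0174, 0.1346]
tool_rot: [3.141, 0.783, -0.059]
force: [1.6, 0.1, 0.5]
grip_width: 0.0854
finger_force: 0.0
[ 0.04  0.98 -0.14  1.26  0.01  1.69 -1.72]
[np.float64(-0.003), np.float64(-0.002), np.float64(0.607), np.float64(-0.0), np.float64(-0.001), np.float64(-0.001)] rows>= 2
```

```bash
python3 -m inch '[[0,0,0.2,0,0,0,1],[0,0,0.4,0,0,0,1],[0,0,0.55,0,0,0,1],[0,0,0.607,0,0,0,1],[0,0,0.607,0,0,0,1],[0,0,0.607,0,0,0,0.3],[0,0,0.607,0,0,0,0.3],[0,0,0.607,0,0,0,0.3],[0,0,0.607,0,0,0,0.3],[0,0,0.607,0,0,0,0.3],[0,0,0.607,0,0,0,0.3]]' 40 && python3 -m inch '[[-0.1,0,-0.1,0,0,0,0.3],[-0.3,0,-0.3,0,0,0,0.3],[-0.5,0,-0.5,0,0,0,0.3],[-0.5,0,-0.5,0,0,0,0.3],[-0.5,0,-0.5,0,0,0,0.3]]'
python3 - <<'E'
from h import *
P=np.array([.6625-.0037,.0428-.0016,.031]);T=tool(113,45)
chain([((.56,.02,.24),tool(100,0)),(P+[0,0,.10],T),(P,T)])
f=grab("scene");save(f,"s1.png",(170,60,400,290),2.2)
E
```

```text
clock: 4.65
position: [0.4652, -0.0117, 0.048]
tool_rot: [3.141, 0.784, -0.058]
force: [3.2, -0.7, 6.4]
grip_width: 0.0498
finger_force: 37.4
clock: 5.28
position: [0.4644, -0.0117, 0.1888]
tool_rot: [3.141, 0.785, -0.058]
force: [0.0, 0.2, -2.2]
grip_width: 0.0499
finger_force: 39.0
[np.float64(0.15), np.float64(-0.185), np.float64(-0.512), np.float64(-0.058), np.float64(0.497), np.float64(-0.14)] rows>= 5 
[np.float64(0.505), np.float64(-0.019), np.float64(0.545), np.float64(0.057), np.float64(0.498), np.float64(-0.137)] rows>= 5 
[np.float64(-0.354), np.float64(-0.0), np.float64(0.354), np.float64(0.0), np.float64(0.0), np.float64(0.0)] rows>= 2
```

View pics/s1.png

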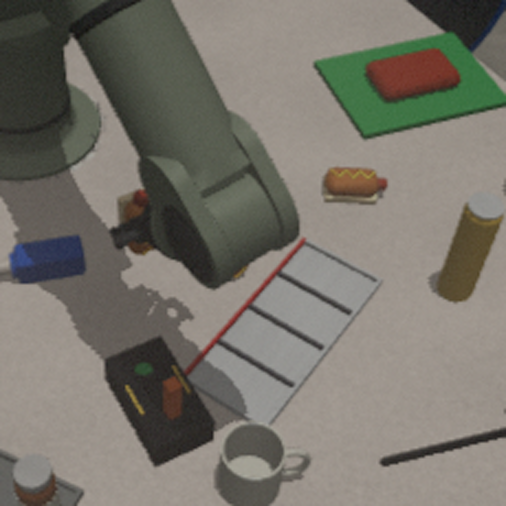

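The hot dog is held, with its red tip at (140,195) of the crop. Next it turns over into the first compartment.

```bash
python3 -m inch '[[0.15,-0.185,-0.51,-0.058,0.497,-0.14,0.3],[0.15,-0.185,-0.51,-0.058,0.497,-0.14,0.3],[0.15,-0.185,-0.51,-0.058,0.497,-0.14,0.3],[0.15,-0.185,-0.51,-0.058,0.497,-0.14,0.3],[0.15,-0.185,-0.51,-0.058,0.497,-0.14,0.3],[0.15,-0.185,-0.51,-0.058,0.497,-0.14,0.3],[0.15,-0.185,-0.51,-0.058,0.497,-0.14,0.3]]' && python3 -m inch '[[0.505,-0.02,0.545,0.057,0.498,-0.137,0.3],[0.505,-0.02,0.545,0.057,0.498,-0.137,0.3],[0.505,-0.02,0.545,0.057,0.498,-0.137,0.3],[0.505,-0.02,0.545,0.057,0.498,-0.137,0.3],[0.505,-0.02,0.545,0.057,0.498,-0.137,0.3],[0.505,-0.02,0.545,0.057,0.498,-0.137,0.3],[0.505,-0.02,0.545,0.057,0.498,-0.137,0.3],[0.505,-0.02,0.545,0.057,0.498,-0.137,0.3]]'
python3 - <<'E'
from h import *
P=np.array([.6625-.0037,.0428-.0016,.031]);T=tool(113,45)
chain([(P,T)])
f=grab("scene");save(f,"s2.png",(220,150,370,290),3)
E
```

```text
clock: 6.2
position: [0.5599, 0.0199, 0.2391]
tool_rot: [-3.141, 0.004, 0.174]
force: [1.0, 0.3, -1.4]
grip_width: 0.0497
finger_force: 39.3
clock: 7.2
position: [0.6549, 0.0431, 0.118]
tool_rot: [-3.105, -0.564, 0.419]
force: [4.0, -1.5, 1.2]
grip_width: 0.0499
finger_force: 39.4
[np.float64(-0.221), np.float64(0.03), np.float64(0.374), np.float64(-0.03), np.float64(0.141), np.float64(0.006)] rows>= 2
```

View pics/s2.png

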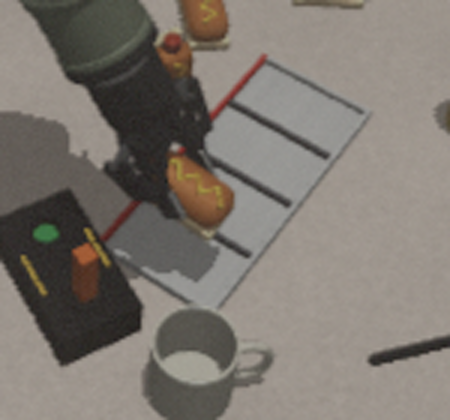

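```bash
python3 -m inch '[[0,0,0,-0.03,0.13,0,0.3],[0,0,0,-0.03,0.14,0,0.3],[0,0,0,-0.03,0.14,0,0.3]]'
python3 - <<'E'
from h import *
P=np.array([.6625-.0037,.0428-.0016,.031]);T=tool(113,45)
chain([(P,T)]);print(np.round(bot.observe()["qpos"],3))
E
```

```text
clock: 7.62
position: [0.6442, 0.0594, 0.0977]
tool_rot: [-3.135, -0.618, 0.504]
force: [-1.5, 1.2, -3.9]
grip_width: 0.0495
finger_force: 41.6
[np.float64(-0.177), np.float64(0.117), np.float64(0.283), np.float64(-0.047), np.float64(0.106), np.float64(0.049)] rows>= 2 
[ 0.804  1.114 -1.314  2.05   1.789  0.697 -2.52 ]
```

Run:
```python
from h import *
P=np.array([.6625,.0428,.041])
chain([((.655,.043,.12),tool(113,31)),(P,tool(113,31))])
```

```text
[np.float64(0.071), np.float64(0.097), np.float64(-0.087), np.float64(-0.04), np.float64(-0.049), np.float64(0.055)] rows>= 1 
[np.float64(-0.174), np.float64(0.016), np.float64(0.356), np.float64(0.0), np.float64(0.0), np.float64(0.0)] rows>= 2
```

```bash
python3 -m inch '[[0.07,0.1,-0.087,-0.04,-0.05,0.055,0.3],[0.07,0.1,-0.087,-0.04,-0.05,0.055,0.3],[0.07,0.1,-0.087,-0.04,-0.05,0.055,0.3],[0.07,0.1,-0.087,-0.04,-0.05,0.055,0.3]]'
python3 - <<'E'
from h import *
P=np.array([.6625,.0428,.041])
chain([(P,tool(113,31))]);print(np.round(bot.observe()["qpos"],3))
E
```

```text
clock: 8.12
position: [0.6545, 0.0426, 0.1202]
tool_rot: [3.139, -0.538, 0.405]
force: [-0.4, -0.6, -1.8]
grip_width: 0.0496
finger_force: 41.7
[np.float64(-0.171), np.float64(0.014), np.float64(0.359), np.float64(0.0), np.float64(0.002), np.float64(0.002)] rows>= 2 
[ 0.771  1.03  -1.305  1.991  1.612  0.755 -2.5  ]
```

```bash
python3 -m inch '[[-0.04,0,0.08,0,-0.02,0,0.3],[-0.08,0,0.16,0,-0.04,0,0.3],[-0.12,0.01,0.24,0,-0.06,0,0.3],[-0.14,0.01,0.29,0,-0.06,0,0.3],[-0.14,0.01,0.29,0,-0.06,0,0.3]]'
python3 - <<'E'
from h import *
P=np.array([.6625,.0428,.041])
chain([(P,tool(113,26))]);print(np.round(bot.observe()["qpos"],3))
f=grab("scene");save(f,"s3.png",(220,150,370,290),3)
E
```

```text
clock: 8.75
position: [0.6604, 0.0436, 0.0554]
tool_rot: [-3.141, -0.444, 0.404]
force: [-0.8, -0.2, -0.9]
grip_width: 0.0495
finger_force: 41.6
[np.float64(-0.024), np.float64(0.008), np.float64(0.069), np.float64(-0.001), np.float64(0.006), np.float64(0.001)] rows>= 1 
[ 0.694  1.117 -1.223  1.926  1.606  0.795 -2.462]
```

View pics/s3.png

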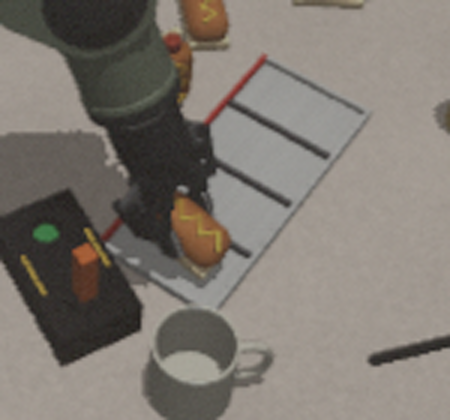

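```bash
python3 -m inch '[[0,0,0.04,0,0.03,0,0.3],[0,0,0.07,0,0.05,0,0.3],[0,0,0.07,0,0.05,0,0.3],[0,0,0.07,0,0.05,0,0.3]]'
python3 - <<'E'
from h import *
P=np.array([.6685,.0453,.042])
chain([(P,tool(113,30))]);print(np.round(bot.observe()["qpos"],3))
E
```

```text
clock: 9.3
position: [0.6664, 0.0456, 0.0444]
tool_rot: [3.141, -0.523, 0.404]
force: [-0.7, 0.5, -0.6]
grip_width: 0.0494
finger_force: 41.6
[np.float64(0.002), np.float64(0.006), np.float64(0.015), np.float64(-0.0), np.float64(0.0), np.float64(0.001)] rows>= 1 
[ 0.763  1.275 -1.355  1.961  1.805  0.909 -2.51 ]
```

```bash
python3 -m inch '[[0,0,0.02,0,0,0,0.3],[0,0,0.02,0,0,0,0.3],[0,0,0.02,0,0,0,0.61],[0,0,0.02,0,0,0,0.62],[0,0,0.02,0,0,0,0.64],[0,0,0.02,0,0,0,0.66],[0,0,0.02,0,0,0,0.7],[0,0,0.02,0,0,0,0.7]]'
python3 - <<'E'
from h import *
f=grab("scene");save(f,"s4.png",(220,150,370,290),3)
E
```

```text
clock: 10.3
position: [0.6681, 0.0464, 0.0403]
tool_rot: [3.141, -0.523, 0.404]
force: [0.2, -0.0, -0.2]
grip_width: 0.0599
finger_force: 0.0
```

View pics/s4.png

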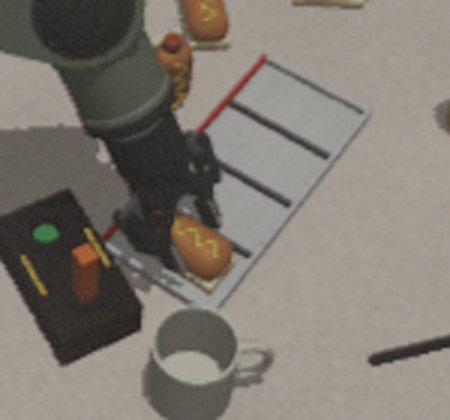

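```bash
python3 -m inch '[[0,0,-0.1,0,0,0,0.75],[0,0,-0.3,0,0,0,0.8],[0,0,-0.6,0,0,0,1],[0,0,-0.7,0,0,0,1],[0.1,0,-0.95,0,-0.1,0,1],[0.2,0,-1,0,-0.2,0,1],[0.2,0,-1,0,-0.3,0,1],[0.2,0,-1,0,-0.33,0,1],[0.2,0,-1,0,-0.33,0,1]]'
python3 - <<'E'
from h import *
print(np.round(bot.observe()["qpos"],3))
C=np.array([.468,.146,.049])
chain([((.60,.12,.27),tool(91.3,-35)),(off(C,1.3,.0816,.038),tool(91.3,-65)),(C,tool(91.3,-65))])
f=grab("top");c=cloud(f);
m=big(reg((370,180,480,330))&(c[...,2]>.03)&(c[...,2]<.06)&(c[...,1]>-.02));print("dog in tray",rect(c[m][:,:2]),np.percentile(c[m][:,2],97))
for n,b in(("C",(302,312,340,348)),):
    m=big(reg(b)&(c[...,2]>.07));print(n,rect(c[m][:,:2])) if m.sum()>20 else 0
save(f,"t1.png",s=1.5)
E
```

```text
clock: 11.48
position: [0.6077, 0.0219, 0.2343]
tool_rot: [3.141, -0.006, 0.405]
force: [-0.2, 0.0, -0.1]
grip_width: 0.0857
finger_force: 0.0
[ 0.64   0.87  -1.339  1.626  0.868  1.353 -1.989]
[np.float64(0.159), np.float64(-0.466), np.float64(-0.178), np.float64(0.074), np.float64(-0.388), np.float64(0.236)] rows>= 4 
[np.float64(0.321), np.float64(-0.145), np.float64(0.892), np.float64(0.0), np.float64(-0.333), np.float64(-0.0)] rows>= 4 
[np.float64(-0.0), np.float64(0.0), np.float64(0.45), np.float64(0.0), np.float64(0.0), np.float64(0.0)] rows>= 2 Traceback (most recent call last):
  File "<stdin>", line 6, in <module>
    return _quantile_unchecked(
        a, q, axis, out, overwrite_input, method, keepdims, weights)
    return _ureduce(a,
                    func=_quantile_ureduce_func,
    ...<5 lines>...
                    overwrite_input=overwrite_input,
                    method=method)
    r = func(a, **kwargs)
    result = _quantile(arr,
                       quantiles=q,
    ...<2 lines>...
                       out=out,
                       weights=wgt)
    slices_having_nans = np.isnan(arr[-1, ...])
                                  ~~~^^^^^^^^^
IndexError: index -1 is out of bounds for axis 0 with size 0
```

```bash
python3 -m inch '[[0.16,-0.466,-0.178,0.074,-0.388,0.236,1],[0.16,-0.466,-0.178,0.074,-0.388,0.236,1],[0.16,-0.466,-0.178,0.074,-0.388,0.236,1],[0.16,-0.466,-0.178,0.074,-0.388,0.236,1],[0.16,-0.466,-0.178,0.074,-0.388,0.236,1],[0.16,-0.466,-0.178,0.074,-0.388,0.236,1]]'
python3 - <<'E'
from h import *
print(np.round(bot.observe()["qpos"],3))
C=np.array([.468,.146,.049])
chain([(off(C,1.3,.0816,.038),tool(91.3,-65)),(C,tool(91.3,-65))])
f=grab("scene");c=cloud(f)
xy=c[...,:2];
for n,q,z0 in(("placed",(.66,.043),.02),("C",(.467,.146),.02)):
    m=(np.hypot(xy[...,0]-q[0],xy[...,1]-q[1])<.06)&(c[...,2]>z0)&(c[...,2]<.11);P=c[m];print(n,m.sum(),rect(P[:,:2]),np.percentile(P[:,2],[50,95]))
save(f,"s5.png",(130,60,400,290),2.5)
E
```

```text
clock: 12.28
position: [0.5999, 0.1187, 0.27]
tool_rot: [3.141, 0.61, 0.024]
force: [-0.4, -0.5, 0.1]
grip_width: 0.085
finger_force: 0.0
[ 0.195  1.001 -1.013  1.067  0.436  1.932 -2.244]
[np.float64(0.321), np.float64(-0.152), np.float64(0.892), np.float64(0.001), np.float64(-0.334), np.float64(0.0)] rows>= 4 
[np.float64(-0.0), np.float64(0.0), np.float64(0.45), np.float64(0.0), np.float64(0.0), np.float64(0.0)] rows>= 2 
placed 452 (array([660.5,  40.1]), array([102.9,  47.2]), 21.6) [0.04535841 0.05206668]
C 358 (array([467.8, 142.3]), array([51.3, 48.1]), 89.5) [0.07291168 0.10327992]
```

View pics/s5.png

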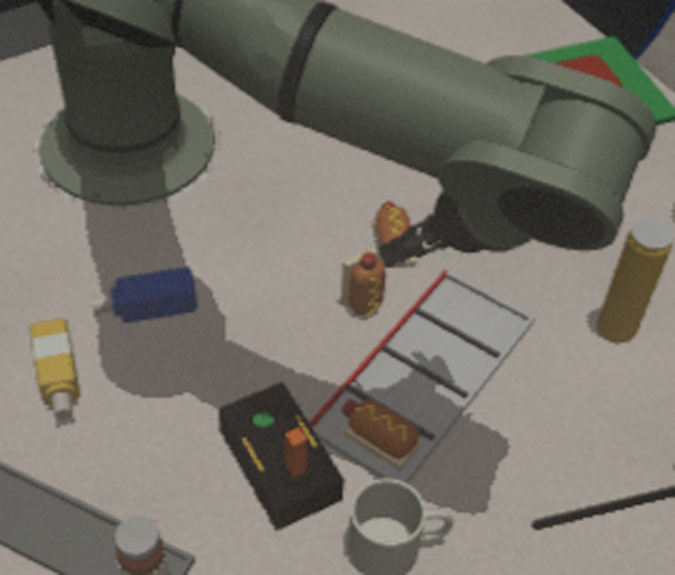

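First hot dog lies correctly: crop (385,430), red tip towards the red edge. The standing one is at (365,285). Joints 6 and 7 are near their limits, so I'll half-turn the tool for more wrist room.

```bash
python3 -m inch '[[0,0,0,0,0.1,0,1],[0,0,0,0,0.2,0,1]]' && python3 -m inch '[[0,0,0,0,0,-1,1],[0,0,0,0,0,-1,1],[0,0,0,0,0,-1,1],[0,0,0,0,0,-1,1],[0,0,0,0,0,-1,1],[0,0,0,0,0,-1,1],[0,0,0,0,0,-1,1],[0,0,0,0,0,-1,1],[0,0,0,0,0,-1,1],[0,0,0,0,0,-1,1]]' && python3 -m inch '[[0,0,0,0,0,-1,1],[0,0,0,0,0,-1,1],[0,0,0,0,0,-1,1],[0,0,0,0,0,-1,1],[0,0,0,0,0,-1,1],[0,0,0,0,0,-1,1],[0,0,0,0,0,-1,1],[0,0,0,0,0,-1,1],[0,0,0,0,0,-1,1],[0,0,0,0,0,-1,1]]'
cat >> h.py <<'E'
def toolf(yaw,tilt=0):
    "tool() after a half turn about its z"
    from scipy.spatial.transform import Rotation as Ro
    return tool(yaw,tilt)*Ro.from_euler("z",180,degrees=True)
E
python3 - <<'E'
from h import *
print(np.round(bot.observe()["qpos"],3))
C=np.array([.468,.146,.049])
chain([((.58,.146,.15),toolf(91.3,-45)),(off(C,1.3,.0816,.038),toolf(91.3,-65)),(C,toolf(91.3,-65))])
E
```

```text
clock: 12.58
position: [0.6002, 0.1192, 0.2701]
tool_rot: [-3.141, 0.291, 0.024]
force: [0.9, 0.2, -0.5]
grip_width: 0.0857
finger_force: 0.0
clock: 13.82
position: [0.6003, 0.1187, 0.2703]
tool_rot: [-2.846, 0.0, 1.593]
force: [0.5, -0.1, -0.8]
grip_width: 0.0853
finger_force: 0.0
clock: 15.08
position: [0.6005, 0.1188, 0.2699]
tool_rot: [-3.14, -0.296, -3.122]
force: [0.3, -0.3, -0.5]
grip_width: 0.0855
finger_force: 0.0
[ 0.4    1.054 -1.475  1.32   0.814  1.799  0.653]
[np.float64(-0.079), np.float64(0.139), np.float64(0.602), np.float64(0.0), np.float64(0.311), np.float64(-0.002)] rows>= 3 
[np.float64(-0.115), np.float64(0.013), np.float64(0.33), np.float64(-0.0), np.float64(0.222), np.float64(-0.0)] rows>= 2 
[np.float64(0.0), np.float64(-0.0), np.float64(0.45), np.float64(0.0), np.float64(0.0), np.float64(0.0)] rows>= 2
```

```bash
python3 -m inch '[[-0.08,0.14,0.1,0,0.1,0,1],[-0.08,0.14,0.3,0,0.2,0,1],[-0.08,0.14,0.6,0,0.31,0,1],[-0.08,0.14,0.6,0,0.31,0,1],[-0.08,0.14,0.6,0,0.31,0,1],[-0.08,0.14,0.6,0,0.31,0,1],[-0.08,0.14,0.6,0,0.31,0,1]]'
python3 - <<'E'
from h import *
print(np.round(bot.observe()["qpos"],3))
C=np.array([.468,.146,.049])
chain([(off(C,1.3,.0816,.038),toolf(91.3,-65)),(C,toolf(91.3,-65))])
E
```

```text
clock: 15.95
position: [0.5807, 0.1468, 0.1519]
tool_rot: [3.14, -0.781, -3.12]
force: [-0.5, 0.5, 0.3]
grip_width: 0.0852
finger_force: 0.0
[ 0.162  1.217 -1.049  1.06   0.48   1.927  0.83 ]
[np.float64(-0.118), np.float64(0.008), np.float64(0.34), np.float64(0.001), np.float64(0.225), np.float64(-0.0)] rows>= 2 
[np.float64(0.0), np.float64(-0.0), np.float64(0.45), np.float64(0.0), np.float64(0.0), np.float64(0.0)] rows>= 2
```

```bash
python3 -m inch '[[-0.06,0,0.1,0,0.11,0,1],[-0.118,0,0.3,0,0.225,0,1],[-0.118,0.008,0.34,0,0.225,0,1],[-0.118,0.008,0.34,0,0.225,0,1],[-0.118,0.008,0.34,0,0.225,0,1],[-0.118,0.008,0.34,0,0.225,0,1]]'
python3 - <<'E'
from h import *
print(np.round(bot.observe()["qpos"],3))
C=np.array([.468,.145,.049])
chain([(C,toolf(91.3,-65))])
E
```

```text
clock: 16.7
position: [0.5581, 0.1434, 0.1021]
tool_rot: [-3.135, -1.018, 3.13]
force: [-0.4, -1.3, -2.4]
grip_width: 0.0853
finger_force: 0.0
[-0.164  1.199 -0.184  0.997 -0.114  1.932  1.256]
[np.float64(0.01), np.float64(0.006), np.float64(0.523), np.float64(0.015), np.float64(0.074), np.float64(-0.011)] rows>= 2
```

```bash
python3 - <<'E'
from h import *
C=np.array([.468,.145,.049])
chain([(off(C,.5,.055,.032),toolf(90.5,-60)),(C,toolf(90.5,-60))])
E
python3 -m inch '[[0,0,0.07,0,0,0,1],[0,0,0.14,0,0.01,0,1],[0,0,0.14,0,0.02,0,1],[0,0,0.14,0,0.02,0,1]]'
python3 - <<'E'
from h import *
print(np.round(bot.observe()["qpos"],3))
C=np.array([.468,.145,.049])
chain([(C,toolf(90.5,-60))])
E
```

```text
[np.float64(0.002), np.float64(0.009), np.float64(0.205), np.float64(0.007), np.float64(0.018), np.float64(-0.007)] rows>= 1 
[np.float64(-0.001), np.float64(0.0), np.float64(0.318), np.float64(0.0), np.float64(0.0), np.float64(0.0)] rows>= 2 
clock: 17.2
position: [0.5325, 0.15, 0.088]
tool_rot: [3.106, -1.055, -3.113]
force: [0.6, 0.2, 0.6]
grip_width: 0.0854
finger_force: 0.0
[-0.156  1.202 -0.214  1.068 -0.117  1.892  1.258]
[np.float64(-0.01), np.float64(-0.029), np.float64(0.376), np.float64(0.011), np.float64(-0.005), np.float64(0.006)] rows>= 2
```

```bash
python3 -m inch '[[-0.01,-0.03,0.1,0.01,0,0,1],[-0.01,-0.03,0.25,0.01,0,0,1],[-0.01,-0.03,0.376,0.01,0,0,1],[-0.01,-0.03,0.376,0.01,0,0,1],[-0.01,-0.03,0.376,0.01,0,0,1],[-0.01,-0.03,0.376,0.01,0,0,0.3],[-0.01,-0.03,0.376,0.01,0,0,0.3],[-0.01,-0.03,0.376,0.01,0,0,0.3],[-0.01,-0.03,0.376,0.01,0,0,0.3],[-0.01,-0.03,0.376,0.01,0,0,0.3],[-0.01,-0.03,0.376,0.01,0,0,0.3]]'
python3 - <<'E'
from h import *
print(np.round(bot.observe()["qpos"],3))
# compartment -41: origin (.6304,.1183)
P=np.array([.6304,.1183,.05])
chain([((.49,.145,.20),toolf(91,-45)),((.56,.14,.22),toolf(100,0)),(P+[0,0,.08],toolf(113,30)),(P,toolf(113,30))])
E
```

```text
clock: 18.58
position: [0.468, 0.1449, 0.0494]
tool_rot: [3.122, -1.055, -3.113]
force: [3.0, 1.0, 4.6]
grip_width: 0.0492
finger_force: 41.7
[-0.154  1.169 -0.224  1.291 -0.1    1.706  1.272]
[np.float64(0.601), np.float64(0.007), np.float64(-0.467), np.float64(0.007), np.float64(-0.171), np.float64(0.003)] rows>= 3 
[np.float64(-0.176), np.float64(-0.031), np.float64(-0.318), np.float64(0.039), np.float64(-0.499), np.float64(-0.095)] rows>= 5 
[np.float64(-0.328), np.float64(-0.168), np.float64(0.45), np.float64(-0.038), np.float64(-0.332), np.float64(-0.141)] rows>= 4 
[np.float64(0.2), np.float64(0.0), np.float64(0.346), np.float64(0.0), np.float64(0.0), np.float64(0.0)] rows>= 2
```

```bash
python3 -m inch '[[0.1,0,-0.06,0,0,0,0.3],[0.3,0,-0.2,0,-0.05,0,0.3],[0.6,0,-0.467,0,-0.17,0,0.3],[0.6,0,-0.467,0,-0.17,0,0.3],[0.6,0,-0.467,0,-0.17,0,0.3],[0.6,0,-0.467,0,-0.17,0,0.3]]' && python3 -m inch '[[-0.176,-0.03,-0.318,0.04,-0.5,-0.095,0.3],[-0.176,-0.03,-0.318,0.04,-0.5,-0.095,0.3],[-0.176,-0.03,-0.318,0.04,-0.5,-0.095,0.3],[-0.176,-0.03,-0.318,0.04,-0.5,-0.095,0.3],[-0.176,-0.03,-0.318,0.04,-0.5,-0.095,0.3],[-0.176,-0.03,-0.318,0.04,-0.5,-0.095,0.3],[-0.176,-0.03,-0.318,0.04,-0.5,-0.095,0.3]]' && python3 -m inch '[[-0.328,-0.168,0.2,-0.04,-0.332,-0.14,0.3],[-0.328,-0.168,0.3,-0.04,-0.332,-0.14,0.3],[-0.328,-0.168,0.45,-0.04,-0.332,-0.14,0.3],[-0.328,-0.168,0.45,-0.04,-0.332,-0.14,0.3],[-0.328,-0.168,0.45,-0.04,-0.332,-0.14,0.3],[-0.328,-0.168,0.45,-0.04,-0.332,-0.14,0.3],[-0.328,-0.168,0.45,-0.04,-0.332,-0.14,0.3]]'
python3 - <<'E'
from h import *
print(np.round(bot.observe()["qpos"],3))
P=np.array([.6304,.1183,.04])
chain([(P,toolf(113,30))])
E
```

```text
clock: 19.32
position: [0.4893, 0.1435, 0.1987]
tool_rot: [3.128, -0.79, -3.12]
force: [0.2, 0.8, -1.3]
grip_width: 0.0493
finger_force: 41.5
clock: 20.2
position: [0.5599, 0.1382, 0.2183]
tool_rot: [3.132, -0.002, -2.973]
force: [-0.0, 0.2, -1.0]
grip_width: 0.0494
finger_force: 41.9
clock: 21.08
position: [0.6305, 0.1168, 0.1278]
tool_rot: [3.126, 0.526, -2.755]
force: [1.3, -0.2, -0.3]
grip_width: 0.0495
finger_force: 42.0
[ 0.139  0.609 -0.489  2.054  1.522  0.163  0.285]
[np.float64(0.218), np.float64(0.001), np.float64(0.381), np.float64(0.005), np.float64(0.002), np.float64(-0.008)] rows>= 2
```

Run:
```python
from h import *
P=np.array([.6267,.1167,.030])
chain([(P+[0,0,.02],toolf(113,30)),(P,toolf(113,30))])
```

```text
[np.float64(0.211), np.float64(0.002), np.float64(0.328), np.float64(0.005), np.float64(0.002), np.float64(-0.008)] rows>= 2 
[np.float64(0.05), np.float64(0.0), np.float64(0.087), np.float64(0.0), np.float64(0.0), np.float64(0.0)] rows>= 1
```

```bash
python3 -m inch '[[0.1,0,0.16,0,0,-0.008,0.3],[0.21,0,0.33,0,0,-0.008,0.3],[0.24,0,0.38,0,0,-0.008,0.3],[0.26,0,0.41,0,0,-0.008,0.3],[0.26,0,0.41,0,0,-0.008,0.3],[0.26,0,0.41,0,0,-0.008,0.3],[0.26,0,0.41,0,0,-0.008,0.3]]'
python3 - <<'E'
from h import *
print(np.round(bot.observe()["qpos"],3))
f=grab("scene");save(f,"s6.png",(220,150,370,290),3)
E
```

```text
clock: 21.95
position: [0.6267, 0.1168, 0.0331]
tool_rot: [3.136, 0.528, -2.738]
force: [0.9, 0.2, -1.0]
grip_width: 0.0497
finger_force: 41.9
[ 0.278  0.857 -0.688  2.072  2.11   0.391 -0.156]
```

View pics/s6.png

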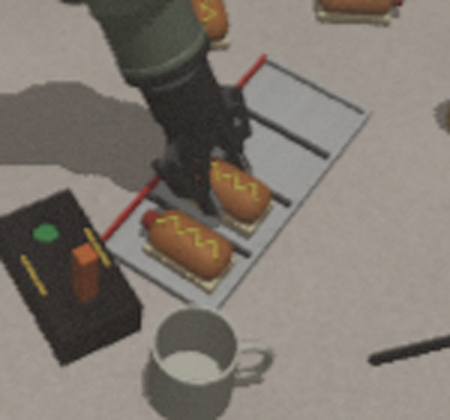

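```bash
python3 -m inch '[[0.01,0,0.017,0,0,0,0.3],[0.01,0,0.017,0,0,0,0.3],[0.01,0,0.017,0,0,0,0.62],[0.01,0,0.017,0,0,0,0.66],[0.01,0,0.017,0,0,0,0.7],[0.01,0,0.017,0,0,0,0.7],[0,0,-0.1,0,0,0,0.72],[0,0,-0.3,0,0,0,0.75],[0,0,-0.6,0,0,0,1],[0,0,-0.8,0,0.1,0,1],[0,0,-1,0,0.2,0,1],[0,0,-1,0,0.33,0,1],[0,0,-1,0,0.33,0,1],[0,0,-1,0,0.33,0,1]]'
cat >> h.py <<'E'
def blob(q,z0,z1=.07,r=.07,n="top"):
    f=grab(n);c=cloud(f);m=big((np.hypot(c[...,0]-q[0],c[...,1]-q[1])<r)&(c[...,2]>z0)&(c[...,2]<z1));P=c[m]
    H=hsv(f); rd=m&((H[...,0]<6)|(H[...,0]>168))&(H[...,1]>130)
    print(n,q,m.sum(),rect(P[:,:2]) if m.sum()>5 else "", "z95",np.round(np.percentile(P[:,2],95),3) if m.sum() else "", "red",rd.sum(),np.round(np.median(c[rd],0),3) if rd.sum() else "")
E
python3 - <<'E'
from h import *
print(np.round(bot.observe()["qpos"],3))
blob((.6304,.1183),.02,n="scene");blob((.383,.249),.012);blob((.425,.414),.012);blob((.383,.249),.012,n="scene")
B=np.array([.383,.249,.025])
chain([((.46,.22,.24),tool(246,0)),(B+[0,0,.10],tool(246,0)),(B,tool(246,0))])
E
```

```text
clock: 23.75
position: [0.533, 0.0762, 0.2055]
tool_rot: [-3.092, 0.145, -2.748]
force: [0.9, -1.3, -1.9]
grip_width: 0.0857
finger_force: 0.0
[ 0.314  0.463 -0.762  1.965  0.541  0.751  1.205]
scene (0.6304, 0.1183) 421 (array([624.5, 112.8]), array([105.3,  49.8]), 22.1) z95 0.052 red 11 [0.587 0.095 0.038]
top (0.383, 0.249) 462 (array([383. , 249.3]), array([103.6,  50.1]), -22.0) z95 0.047 red 16 [0.342 0.265 0.032]
top (0.425, 0.414) 418 (array([458.5, 418.5]), array([85.2, 51. ]), 55.6) z95 0.047 red 0 
scene (0.383, 0.249) 252 (array([389.1, 245.4]), array([102.7,  49.9]), -25.3) z95 0.049 red 0 
[np.float64(0.046), np.float64(0.804), np.float64(-0.231), np.float64(0.007), np.float64(0.106), np.float64(0.511)] rows>= 5 
[np.float64(0.411), np.float64(-0.024), np.float64(0.575), np.float64(0.0), np.float64(0.0), np.float64(0.0)] rows>= 3 
[np.float64(0.0), np.float64(-0.0), np.float64(0.5), np.float64(0.0), np.float64(0.0), np.float64(0.0)] rows>= 2
```

Run:
```python
from h import *
B=np.array([.3895,.2467,.022])
chain([((.46,.22,.24),tool(247,0)),(B+[0,0,.08],tool(247,0)),(B,tool(247,0))])
```

```text
[np.float64(0.046), np.float64(0.804), np.float64(-0.231), np.float64(0.007), np.float64(0.106), np.float64(0.5)] rows>= 5 
[np.float64(0.377), np.float64(-0.015), np.float64(0.69), np.float64(0.0), np.float64(0.0), np.float64(0.0)] rows>= 3 
[np.float64(0.0), np.float64(-0.0), np.float64(0.4), np.float64(0.0), np.float64(0.0), np.float64(0.0)] rows>= 2
```

```bash
python3 -m inch '[[0.046,0.8,-0.23,0.007,0.106,0.5,1],[0.046,0.8,-0.23,0.007,0.106,0.5,1],[0.046,0.8,-0.23,0.007,0.106,0.5,1],[0.046,0.8,-0.23,0.007,0.106,0.5,1],[0.046,0.8,-0.23,0.007,0.106,0.5,1],[0.046,0.8,-0.23,0.007,0.106,0.5,1],[0.046,0.8,-0.23,0.007,0.106,0.5,1]]' && python3 -m inch '[[0.377,-0.015,0.2,0,0,0,1],[0.377,-0.015,0.5,0,0,0,1],[0.377,-0.015,0.69,0,0,0,1],[0.377,-0.015,0.69,0,0,0,1],[0.377,-0.015,0.69,0,0,0,1]]'
python3 - <<'E'
from h import *
print(np.round(bot.observe()["qpos"],3))
B=np.array([.3895,.2467,.022])
chain([(B,tool(247,0))])
E
```

```text
clock: 24.82
position: [0.4596, 0.219, 0.2399]
tool_rot: [-3.139, -0.002, 2.744]
force: [-0.1, 0.0, -0.2]
grip_width: 0.0855
finger_force: 0.0
clock: 25.45
position: [0.3892, 0.2464, 0.1038]
tool_rot: [-3.141, -0.002, 2.742]
force: [0.6, 0.4, -0.0]
grip_width: 0.0853
finger_force: 0.0
[-0.262  0.553 -0.558  2.116  0.507  0.606 -0.008]
[np.float64(-0.002), np.float64(0.002), np.float64(0.409), np.float64(-0.0), np.float64(-0.001), np.float64(0.001)] rows>= 2
```

Descend, grip and lift, then plan the placement in compartment +41, centred at (0.598, 0.194).

```bash
python3 -m inch '[[0,0,0.2,0,0,0,1],[0,0,0.35,0,0,0,1],[0,0,0.409,0,0,0,1],[0,0,0.409,0,0,0,1],[0,0,0.409,0,0,0,0.3],[0,0,0.409,0,0,0,0.3],[0,0,0.409,0,0,0,0.3],[0,0,0.409,0,0,0,0.3],[0,0,0.409,0,0,0,0.3],[0,0,0.409,0,0,0,0.3],[0,0,0.2,0,0,0,0.3],[0,0,0,0,0,0,0.3],[0,0,-0.2,0,0,0,0.3],[0,0,-0.2,0,0,0,0.3]]' 40
python3 - <<'E'
from h import *
P=np.array([.5984,.1937,.028])
chain([(P+[0,0,.11],tool(293,0)),(P,tool(293,0))])
E
```

```text
clock: 27.2
position: [0.3898, 0.2466, 0.1451]
tool_rot: [3.14, 0.0, 2.741]
force: [0.6, 0.0, -1.8]
grip_width: 0.0494
finger_force: 42.8
[np.float64(-1.064), np.float64(0.163), np.float64(0.036), np.float64(0.001), np.float64(0.001), np.float64(-0.51)] rows>= 5 TOO BIG
[np.float64(0.0), np.float64(-0.0), np.float64(0.55), np.float64(0.0), np.float64(0.0), np.float64(0.0)] rows>= 2
```

```bash
python3 -m inch '[[-1,0.16,0,0,0,-0.51,0.3],[-1,0.16,0,0,0,-0.51,0.3],[-1,0.16,0,0,0,-0.51,0.3],[-1,0.16,0,0,0,-0.51,0.3],[-1,0.16,0,0,0,-0.51,0.3],[-1,0.16,0,0,0,-0.51,0.3],[-1,0.16,0,0,0,-0.51,0.3],[-1,0.16,0,0,0,-0.51,0.3]]'
python3 - <<'E'
from h import *
print(np.round(bot.observe()["qpos"],3))
P=np.array([.5984,.1937,.027])
chain([(P,tool(293,0))])
E
```

```text
clock: 28.2
position: [0.5851, 0.1979, 0.1418]
tool_rot: [3.141, -0.003, -2.741]
force: [0.7, -0.3, -0.5]
grip_width: 0.0495
finger_force: 42.8
[ 0.078  0.749 -0.771  1.679  0.611  0.973  1.054]
[np.float64(-0.055), np.float64(-0.045), np.float64(0.574), np.float64(0.0), np.float64(-0.002), np.float64(-0.0)] rows>= 2
```

```bash
python3 -m inch '[[-0.055,-0.045,0.2,0,0,0,0.3],[-0.055,-0.045,0.4,0,0,0,0.3],[-0.055,-0.045,0.52,0,0,0,0.3],[-0.055,-0.045,0.575,0,0,0,0.3],[-0.055,-0.045,0.575,0,0,0,0.3],[-0.055,-0.045,0.575,0,0,0,0.65],[-0.055,-0.045,0.575,0,0,0,0.7],[-0.055,-0.045,0.575,0,0,0,0.7],[-0.055,-0.045,0.575,0,0,0,0.7],[-0.055,-0.045,0.4,0,0,0,0.7],[-0.055,-0.045,0.2,0,0,0,0.7],[-0.055,-0.045,-0.1,0,0,0,1],[-0.055,-0.045,-0.4,0,0,0,1],[-0.055,-0.045,-0.4,0,0,0,1]]'
python3 - <<'E'
from h import *
blob((.455,.435),.012,r=.09);blob((.455,.435),.012,r=.09,n="scene")
f=grab("top");save(f,"t2.png",s=1.5)
E
```

```text
clock: 29.95
position: [0.6006, 0.1948, 0.2264]
tool_rot: [-3.142, 0.003, -2.74]
force: [-0.9, -1.0, -0.6]
grip_width: 0.0854
finger_force: 0.0
top (0.455, 0.435) 460 (array([464.2, 426. ]), array([104.3,  50.6]), 56.0) z95 0.047 red 15 [0.489 0.461 0.033]
scene (0.455, 0.435) 318 (array([468.3, 423.3]), array([100.7,  50.5]), 54.6) z95 0.048 red 6 [0.493 0.457 0.035]
```

View pics/t2.png

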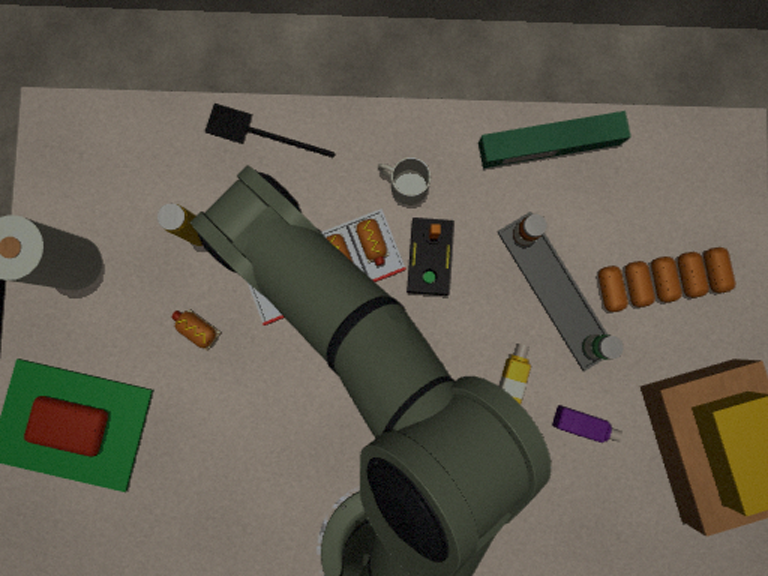

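Run:
```python
from h import *
A=np.array([.460,.4197,.022])
chain([((.53,.31,.22),tool(220,0)),(A+[0,0,.11],tool(146,0)),(A,tool(146,0))])
```

```text
[np.float64(0.09), np.float64(0.671), np.float64(0.007), np.float64(-0.002), np.float64(-0.002), np.float64(0.811)] rows>= 7 
[np.float64(0.645), np.float64(0.084), np.float64(0.44), np.float64(0.0), np.float64(-0.0), np.float64(0.822)] rows>= 7 
[np.float64(0.0), np.float64(-0.0), np.float64(0.55), np.float64(0.0), np.float64(0.0), np.float64(0.0)] rows>= 2
```

```bash
python3 -m inch '[[0.09,0.67,0,0,0,0.81,1],[0.09,0.67,0,0,0,0.81,1],[0.09,0.67,0,0,0,0.81,1],[0.09,0.67,0,0,0,0.81,1],[0.09,0.67,0,0,0,0.81,1],[0.09,0.67,0,0,0,0.81,1],[0.09,0.67,0,0,0,0.81,1],[0.09,0.67,0,0,0,0.81,1],[0.09,0.67,0,0,0,0.81,1]]' && python3 -m inch '[[0.645,0.084,0.44,0,0,0.82,1],[0.645,0.084,0.44,0,0,0.82,1],[0.645,0.084,0.44,0,0,0.82,1],[0.645,0.084,0.44,0,0,0.82,1],[0.645,0.084,0.44,0,0,0.82,1],[0.645,0.084,0.44,0,0,0.82,1],[0.645,0.084,0.44,0,0,0.82,1],[0.645,0.084,0.44,0,0,0.82,1],[0.645,0.084,0.44,0,0,0.82,1],[0.645,0.084,0.44,0,0,0.82,1]]'
python3 - <<'E'
from h import *
print(np.round(bot.observe()["qpos"],3))
A=np.array([.460,.4197,.022])
chain([(A,tool(146,0))])
blob((.464,.425),.012,r=.08,n="scene")
blob((.592,.190),.02,r=.07,n="scene")
E
```

```text
clock: 31.22
position: [0.53, 0.3101, 0.2212]
tool_rot: [-3.138, -0.002, 2.275]
force: [0.6, -0.3, 0.5]
grip_width: 0.0854
finger_force: 0.0
clock: 32.48
position: [0.4598, 0.4194, 0.1339]
tool_rot: [-3.139, 0.003, 0.985]
force: [-0.3, -0.2, -0.3]
grip_width: 0.085
finger_force: 0.0
[-0.711  0.656 -0.182  1.692  0.15   0.81  -1.546]
[np.float64(0.003), np.float64(0.002), np.float64(0.56), np.float64(-0.002), np.float64(0.002), np.float64(0.005)] rows>= 2 
scene (0.464, 0.425) 348 (array([468.3, 421. ]), array([103.6,  50.2]), 53.1) z95 0.049 red 5 [0.491 0.458 0.034]
scene (0.592, 0.19) 390 (array([594.9, 188.8]), array([102.8,  48.9]), 24.0) z95 0.053 red 9 [0.557 0.169 0.038]
```

```bash
python3 -m inch '[[0,0,0.2,0,0,0,1],[0,0,0.4,0,0,0,1],[0,0,0.52,0,0,0,1],[0,0,0.56,0,0,0,1],[0,0,0.56,0,0,0,1],[0,0,0.56,0,0,0,0.3],[0,0,0.56,0,0,0,0.3],[0,0,0.56,0,0,0,0.3],[0,0,0.56,0,0,0,0.3],[0,0,0.56,0,0,0,0.3],[0,0,0.56,0,0,0,0.3],[0,0,0.4,0,0,0,0.3],[0,0,0.2,0,0,0,0.3],[0,0,0,0,0,0,0.3],[0,0,0,0,0,0,0.3]]' 40
python3 - <<'E'
from h import *
P=np.array([.5663,.2692,.027])
chain([((.51,.34,.15),tool(220,0)),(P+[0,0,.11],tool(293,0)),(P,tool(293,0))])
E
```

```text
clock: 34.45
position: [0.4609, 0.4207, 0.1375]
tool_rot: [-3.14, -0.003, 0.982]
force: [-0.6, -0.0, -0.8]
grip_width: 0.0495
finger_force: 41.9
[np.float64(-0.199), np.float64(0.428), np.float64(-0.064), np.float64(0.001), np.float64(-0.002), np.float64(-0.819)] rows>= 7 
[np.float64(-0.452), np.float64(-0.012), np.float64(0.065), np.float64(0.0), np.float64(0.0), np.float64(-0.811)] rows>= 7 
[np.float64(0.0), np.float64(-0.0), np.float64(0.55), np.float64(0.0), np.float64(0.0), np.float64(0.0)] rows>= 2
```

```bash
python3 -m inch '[[-0.2,0.43,-0.06,0,0,-0.82,0.3],[-0.2,0.43,-0.06,0,0,-0.82,0.3],[-0.2,0.43,-0.06,0,0,-0.82,0.3],[-0.2,0.43,-0.06,0,0,-0.82,0.3],[-0.2,0.43,-0.06,0,0,-0.82,0.3],[-0.2,0.43,-0.06,0,0,-0.82,0.3],[-0.2,0.43,-0.06,0,0,-0.82,0.3],[-0.2,0.43,-0.06,0,0,-0.82,0.3],[-0.2,0.43,-0.06,0,0,-0.82,0.3]]' && python3 -m inch '[[-0.45,-0.01,0.065,0,0,-0.81,0.3],[-0.45,-0.01,0.065,0,0,-0.81,0.3],[-0.45,-0.01,0.065,0,0,-0.81,0.3],[-0.45,-0.01,0.065,0,0,-0.81,0.3],[-0.45,-0.01,0.065,0,0,-0.81,0.3],[-0.45,-0.01,0.065,0,0,-0.81,0.3],[-0.45,-0.01,0.065,0,0,-0.81,0.3],[-0.45,-0.01,0.065,0,0,-0.81,0.3],[-0.45,-0.01,0.065,0,0,-0.81,0.3]]'
python3 - <<'E'
from h import *
print(np.round(bot.observe()["qpos"],3))
P=np.array([.5663,.2692,.027])
chain([(P,tool(293,0))])
E
```

```text
clock: 35.58
position: [0.509, 0.3384, 0.1456]
tool_rot: [-3.138, -0.002, 2.267]
force: [0.2, -0.7, -0.9]
grip_width: 0.0498
finger_force: 42.1
clock: 36.7
position: [0.5654, 0.2685, 0.1328]
tool_rot: [3.141, -0.003, -2.745]
force: [0.1, 0.3, -1.2]
grip_width: 0.0493
finger_force: 42.1
[-0.025  0.786 -0.804  1.66   0.654  0.989  0.908]
[np.float64(-0.007), np.float64(0.001), np.float64(0.529), np.float64(0.0), np.float64(-0.002), np.float64(-0.003)] rows>= 2
```

```bash
python3 -m inch '[[0,0,0.2,0,0,0,0.3],[0,0,0.4,0,0,0,0.3],[0,0,0.48,0,0,0,0.3],[0,0,0.53,0,0,0,0.3],[0,0,0.53,0,0,0,0.3],[0,0,0.53,0,0,0,0.65],[0,0,0.53,0,0,0,0.7],[0,0,0.53,0,0,0,0.7],[0,0,0.53,0,0,0,0.7],[0,0,0.4,0,0,0,0.7],[0,0,0.2,0,0,0,0.7],[0,0,-0.1,0,0,0,1],[0,0,-0.5,0,0,0,1],[0,0,-0.8,0,0,0,1],[0,0,-0.8,0,0,0,1]]' && python3 -m inch '[[0.2,-1,0,0,0,0,1],[0.2,-1,0,0,0,0,1],[0.2,-1,0,0,0,0,1],[0.2,-1,0,0,0,0,1],[0.2,-1,0,0,0,0,1],[0.2,-1,0,0,0,0,1]]'
python3 - <<'E'
from h import *
print(np.round(bot.observe()["qpos"],3))
for q in((.66,.042),(.6267,.117),(.595,.19),(.563,.268)): blob(q,.02,n="scene",r=.065)
blob((.376,-.268),.015,r=.09);blob((.376,-.268),.015,r=.09,n="scene")
f=grab("scene")
for h in(.036,):
    m=cmask(f,(120,240,300,370),20,32,120);print("yellow",m.sum(),rect(cast(f,pts(big(m)),.03)))
save(f,"s7.png",(70,100,400,300),2.3)
E
```

```text
clock: 38.58
position: [0.5663, 0.2697, 0.2987]
tool_rot: [3.141, 0.003, -2.74]
force: [-1.0, -0.2, -0.6]
grip_width: 0.0855
finger_force: 0.0
clock: 39.33
position: [0.6068, 0.0708, 0.2933]
tool_rot: [3.14, -0.003, -2.738]
force: [-0.2, -0.1, 0.1]
grip_width: 0.0854
finger_force: 0.0
[ 0.372  0.594 -0.908  1.552  0.485  1.238  1.36 ]
scene (0.66, 0.042) 446 (array([660.4,  40. ]), array([104.2,  48.3]), 19.2) z95 0.052 red 5 [0.624 0.02  0.04 ]
scene (0.6267, 0.117) 420 (array([625.5, 110.9]), array([103.4,  47.6]), 21.8) z95 0.052 red 0 
scene (0.595, 0.19) 391 (array([595.3, 188.3]), array([102.4,  48.4]), 23.2) z95 0.052 red 9 [0.558 0.171 0.04 ]
scene (0.563, 0.268) 371 (array([560.2, 261.7]), array([104.3,  50.5]), 26.8) z95 0.052 red 8 [0.523 0.244 0.04 ]
top (0.376, -0.268) 327 (array([ 392.5, -271.8]), array([107.9,  48.5]), -11.4) z95 0.051 red 0 
scene (0.376, -0.268) 561 (array([ 376.8, -271. ]), array([145.6,  48.2]), -15.0) z95 0.054 red 0 
yellow 260 (array([ 384.6, -272.5]), array([56.7, 45.3]), -15.7)
```

View pics/s7.png

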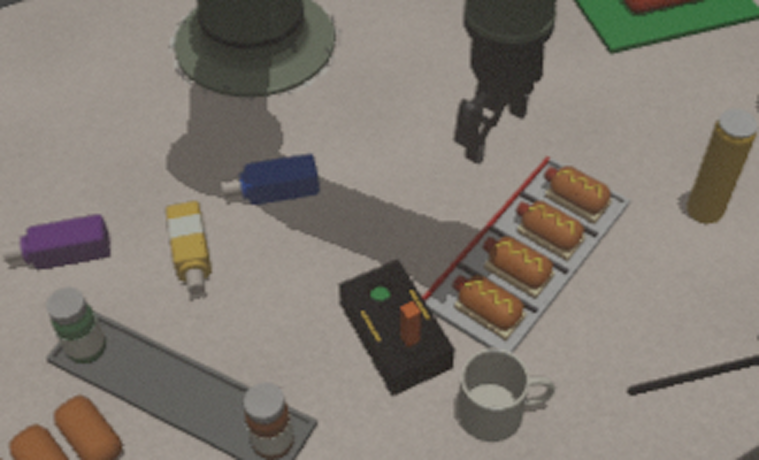

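Everything is in the tray: the four dogs are at (490,300), (520,262), (550,225) and (580,190), red tips at the red edge. Next is the yellow bottle at (187,245) in the crop.

Run:
```python
from h import *
G=np.array([.386,-.272,.032]);T=toolf(74.7,-40)
chain([((.55,-.10,.30),toolf(95,-10)),((.50,-.25,.24),toolf(80,-30)),(off(G,-15.3,.064,.077),T),(G,T)])
```

```text
[np.float64(0.595), np.float64(-0.667), np.float64(-0.034), np.float64(-0.017), np.float64(0.108), np.float64(0.2)] rows>= 3 
[np.float64(0.258), np.float64(-0.725), np.float64(0.35), np.float64(-0.057), np.float64(0.221), np.float64(0.157)] rows>= 3 
[np.float64(-0.134), np.float64(-0.237), np.float64(0.679), np.float64(-0.034), np.float64(0.111), np.float64(0.048)] rows>= 3 
[np.float64(-0.002), np.float64(-0.0), np.float64(0.501), np.float64(0.0), np.float64(0.0), np.float64(0.0)] rows>= 2
```

```bash
python3 -m inch '[[0.595,-0.667,-0.03,-0.017,0.108,0.2,1],[0.595,-0.667,-0.03,-0.017,0.108,0.2,1],[0.595,-0.667,-0.03,-0.017,0.108,0.2,1],[0.595,-0.667,-0.03,-0.017,0.108,0.2,1],[0.595,-0.667,-0.03,-0.017,0.108,0.2,1]]' && python3 -m inch '[[0.258,-0.725,0.35,-0.057,0.221,0.157,1],[0.258,-0.725,0.35,-0.057,0.221,0.157,1],[0.258,-0.725,0.35,-0.057,0.221,0.157,1],[0.258,-0.725,0.35,-0.057,0.221,0.157,1],[0.258,-0.725,0.35,-0.057,0.221,0.157,1],[0.258,-0.725,0.35,-0.057,0.221,0.157,1]]' && python3 -m inch '[[-0.134,-0.237,0.3,-0.034,0.11,0.048,1],[-0.134,-0.237,0.5,-0.034,0.11,0.048,1],[-0.134,-0.237,0.68,-0.034,0.11,0.048,1],[-0.134,-0.237,0.68,-0.034,0.11,0.048,1],[-0.134,-0.237,0.68,-0.034,0.11,0.048,1],[-0.134,-0.237,0.68,-0.034,0.11,0.048,1]]'
python3 - <<'E'
from h import *
print(np.round(bot.observe()["qpos"],3))
G=np.array([.386,-.272,.032]);T=toolf(74.7,-40)
chain([(G,T)])
E
```

```text
clock: 40.3
position: [0.55, -0.0999, 0.2993]
tool_rot: [-3.141, -0.174, -3.055]
force: [0.1, 0.0, -0.6]
grip_width: 0.0855
finger_force: 0.0
clock: 41.05
position: [0.5005, -0.2487, 0.24]
tool_rot: [-3.141, -0.522, 2.97]
force: [0.1, 0.2, 0.5]
grip_width: 0.0855
finger_force: 0.0
clock: 41.8
position: [0.4487, -0.2893, 0.1096]
tool_rot: [-3.141, -0.693, 2.875]
force: [0.0, -0.2, 0.8]
grip_width: 0.0853
finger_force: 0.0
[ 0.723  0.978 -0.563  1.4    0.421  1.609  1.365]
[np.float64(0.002), np.float64(0.001), np.float64(0.506), np.float64(-0.001), np.float64(0.003), np.float64(0.0)] rows>= 2
```

```bash
python3 -m inch '[[0,0,0.15,0,0,0,1],[0,0,0.3,0,0,0,1],[0,0,0.42,0,0,0,1],[0,0,0.505,0,0,0,1],[0,0,0.505,0,0,0,1],[0,0,0.505,0,0,0,0.3],[0,0,0.505,0,0,0,0.3],[0,0,0.505,0,0,0,0.3],[0,0,0.505,0,0,0,0.3],[0,0,0.505,0,0,0,0.3],[0,0,0.505,0,0,0,0.3]]' 50
python3 - <<'E'
from h import *
print(np.round(bot.observe()["qpos"],3))
G=np.array([.386,-.272,.032])
P=np.array([.5612,-.3602,.09])
chain([(G+[0.02,0,.16],toolf(74.7,-35)),((.47,-.30,.26),toolf(60,10)),(P+[-.02,.03,.12],toolf(40,35)),(P+[0,0,.06],toolf(32.4,50)),(P,toolf(32.4,50))])
E
```

```text
clock: 43.18
position: [0.3857, -0.2725, 0.0312]
tool_rot: [-3.141, -0.695, 2.874]
force: [3.1, -0.1, 5.7]
grip_width: 0.0474
finger_force: 52.0
[ 0.764  1.02  -0.547  1.593  0.472  1.402  1.311]
[np.float64(0.44), np.float64(0.029), np.float64(-0.68), np.float64(-0.0), np.float64(-0.053), np.float64(-0.0)] rows>= 3 
[np.float64(-0.088), np.float64(-0.051), np.float64(-0.477), np.float64(-0.036), np.float64(-0.497), np.float64(0.164)] rows>= 5 
[np.float64(-0.335), np.float64(0.047), np.float64(0.313), np.float64(0.086), np.float64(-0.275), np.float64(0.207)] rows>= 3 
[np.float64(0.025), np.float64(-0.02), np.float64(0.349), np.float64(0.057), np.float64(-0.166), np.float64(0.062)] rows>= 2 
[np.float64(0.23), np.float64(0.0), np.float64(0.193), np.float64(0.0), np.float64(0.0), np.float64(0.0)] rows>= 1
```

```bash
python3 -m inch '[[0.1,0,-0.12,0,0,0,0.3],[0.25,0.01,-0.35,0,0,0,0.3],[0.44,0.03,-0.68,0,-0.05,0,0.3],[0.44,0.03,-0.68,0,-0.05,0,0.3],[0.44,0.03,-0.68,0,-0.05,0,0.3],[0.44,0.03,-0.68,0,-0.05,0,0.3]]' && python3 -m inch '[[-0.09,-0.05,-0.48,-0.036,-0.5,0.164,0.3],[-0.09,-0.05,-0.48,-0.036,-0.5,0.164,0.3],[-0.09,-0.05,-0.48,-0.036,-0.5,0.164,0.3],[-0.09,-0.05,-0.48,-0.036,-0.5,0.164,0.3],[-0.09,-0.05,-0.48,-0.036,-0.5,0.164,0.3],[-0.09,-0.05,-0.48,-0.036,-0.5,0.164,0.3],[-0.09,-0.05,-0.48,-0.036,-0.5,0.164,0.3]]' && python3 -m inch '[[-0.335,0.05,0.31,0.086,-0.275,0.2,0.3],[-0.335,0.05,0.31,0.086,-0.275,0.2,0.3],[-0.335,0.05,0.31,0.086,-0.275,0.2,0.3],[-0.335,0.05,0.31,0.086,-0.275,0.2,0.3],[-0.335,0.05,0.31,0.086,-0.275,0.2,0.3],[-0.335,0.05,0.31,0.086,-0.275,0.2,0.3]]'
python3 - <<'E'
from h import *
print(np.round(bot.observe()["qpos"],3))
P=np.array([.5612,-.3602,.09])
chain([(P+[0,0,.06],toolf(32.4,50)),(P,toolf(32.4,50))])
E
```

```text
clock: 43.92
position: [0.4049, -0.2716, 0.1899]
tool_rot: [3.141, -0.62, 2.875]
force: [0.1, -0.2, -2.2]
grip_width: 0.0474
finger_force: 51.9
clock: 44.8
position: [0.4708, -0.2999, 0.2585]
tool_rot: [-3.14, 0.17, 2.619]
force: [0.6, 0.5, -1.4]
grip_width: 0.0475
finger_force: 52.5
clock: 45.55
position: [0.5429, -0.3283, 0.2085]
tool_rot: [-3.13, 0.609, 2.288]
force: [-0.8, 0.2, -1.1]
grip_width: 0.0472
finger_force: 52.5
[ 0.358  0.424 -0.08   2.085  1.298  0.366 -0.176]
[np.float64(0.02), np.float64(-0.032), np.float64(0.344), np.float64(0.058), np.float64(-0.167), np.float64(0.072)] rows>= 2 
[np.float64(0.23), np.float64(0.0), np.float64(0.193), np.float64(0.0), np.float64(0.0), np.float64(0.0)] rows>= 1
```

```bash
python3 -m inch '[[0.02,-0.03,0.1,0.058,-0.167,0.07,0.3],[0.02,-0.03,0.2,0.058,-0.167,0.07,0.3],[0.02,-0.03,0.344,0.058,-0.167,0.07,0.3],[0.02,-0.03,0.344,0.058,-0.167,0.07,0.3],[0.02,-0.03,0.344,0.058,-0.167,0.07,0.3],[0.02,-0.03,0.344,0.058,-0.167,0.07,0.3],[0.02,-0.03,0.344,0.058,-0.167,0.07,0.3]]'
python3 - <<'E'
from h import *
print(np.round(bot.observe()["qpos"],3))
P=np.array([.5612,-.3602,.09])
chain([(P,toolf(32.4,50))])
f=grab("scene");save(f,"s8.png",(90,150,290,320),3)
c=cloud(f);H=hsv(f);m=(H[...,0]>20)&(H[...,0]<32)&(H[...,1]>120)&(np.hypot(c[...,0]-.56,c[...,1]+.365)<.15)&(c[...,2]>.03)&(c[...,2]<.3)
print(m.sum(),rect(c[m][:,:2]),np.percentile(c[m],[2,98],axis=0))
E
```

```text
clock: 46.42
position: [0.5606, -0.362, 0.1523]
tool_rot: [-3.141, 0.874, 2.136]
force: [-0.4, 0.2, -1.6]
grip_width: 0.0473
finger_force: 52.5
[ 0.242  0.634 -0.019  2.158  2.065  0.669 -1.158]
[np.float64(0.243), np.float64(0.007), np.float64(0.195), np.float64(-0.001), np.float64(0.001), np.float64(-0.0)] rows>= 1 
255 (array([ 567.8, -369.3]), array([45. , 44.5]), -58.7) [[ 0.55483573 -0.39517837  0.08625046]
 [ 0.59379715 -0.34422664  0.19057212]]
```

View pics/s8.png

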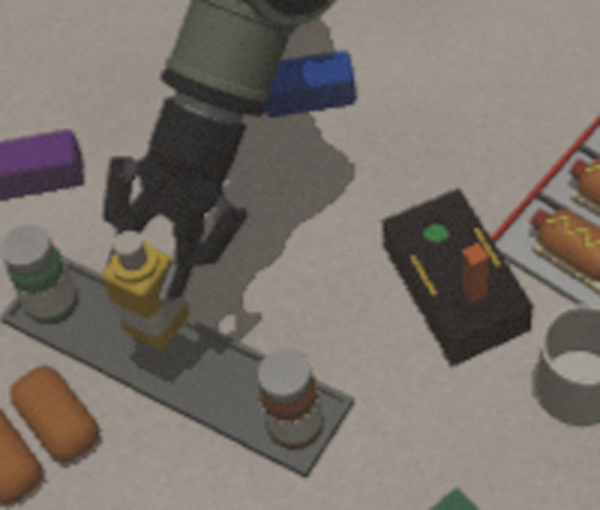

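```bash
python3 -m inch '[[0.1,0,0.085,0,0,0,0.3],[0.2,0,0.165,0,0,0,0.3],[0.243,0,0.2,0,0,0,0.3],[0.243,0,0.2,0,0,0,0.3]]' && python3 -m inch '[[0.01,0,0.008,0,0,0,0.3],[0.015,0,0.012,0,0,0,0.3],[0.015,0,0.012,0,0,0,0.3]]'
python3 - <<'E'
from h import *
for n in("scene","top"):
    f=grab(n);c=cloud(f);H=hsv(f);m=(H[...,0]>18)&(H[...,0]<32)&(H[...,1]>110)&(np.hypot(c[...,0]-.56,c[...,1]+.365)<.1)&(c[...,2]>.015)&(c[...,2]<.3)
    print(n,m.sum(),rect(c[m][:,:2]),np.percentile(c[m],[2,98],axis=0))
E
```

```text
clock: 46.98
position: [0.5602, -0.361, 0.088]
tool_rot: [-3.141, 0.873, 2.137]
force: [-0.7, -0.2, -1.4]
grip_width: 0.0474
finger_force: 52.5
clock: 47.35
position: [0.5604, -0.3607, 0.0846]
tool_rot: [3.141, 0.874, 2.136]
force: [0.5, 0.2, -0.4]
grip_width: 0.0474
finger_force: 52.5
scene 324 (array([ 567.9, -367.6]), array([46. , 44.5]), -56.7) [[ 0.55621329 -0.39473699  0.01812253]
 [ 0.59385597 -0.34237644  0.12318134]]
top 225 (array([ 550.7, -336.9]), array([106.7,  59.3]), -55.0) [[ 0.53364499 -0.3897914   0.06764266]
 [ 0.58923466 -0.32369543  0.12999713]]
```

```bash
for i in 1; do :; done; python3 -m inch '[[0.012,0,0.01,0,0,0,0.3],[0.012,0,0.01,0,0,0,0.3]]' && python3 -m inch '[[0.008,0,0.006,0,0,0,0.3],[0.008,0,0.006,0,0,0,0.3]]'
```

```text
clock: 47.7
position: [0.5609, -0.3614, 0.0827]
tool_rot: [3.14, 0.877, 2.135]
force: [-4.8, 4.7, 17.4]
grip_width: 0.0474
finger_force: 54.5
clock: 47.95
position: [0.5612, -0.3619, 0.0825]
tool_rot: [3.139, 0.881, 2.134]
force: [-13.7, 12.9, 41.4]
grip_width: 0.0473
finger_force: 57.6
```

```bash
python3 -m inch '[[-0.008,0,-0.008,0,0,0,0.3],[-0.015,0,-0.012,0,0,0,0.3],[-0.015,0,-0.012,0,0,0,0.62],[-0.015,0,-0.012,0,0,0,0.7],[-0.015,0,-0.012,0,0,0,0.85],[-0.015,0,-0.012,0,0,0,1],[-0.015,0,-0.012,0,0,0,1],[-0.015,0,-0.1,0,0,0,1],[-0.015,0,-0.3,0,0,0,1],[-0.015,0,-0.6,0,0,0,1],[-0.015,0,-0.8,0,0,0,1],[-0.015,0,-0.8,0,0,0,1]]'
python3 - <<'E'
from h import *
print(np.round(bot.observe()["qpos"],3))
for n in("scene","top"):
    f=grab(n);c=cloud(f);H=hsv(f);m=(H[...,0]>18)&(H[...,0]<32)&(H[...,1]>110)&(np.hypot(c[...,0]-.56,c[...,1]+.365)<.07)&(c[...,2]>.015)&(c[...,2]<.15)
    print(n,m.sum(),rect(c[m][:,:2]),np.percentile(c[m],[2,98],axis=0))
    m=(H[...,1]<60)&(np.hypot(c[...,0]-.566,c[...,1]+.367)<.04)&(c[...,2]>.125);print("nozzle",m.sum(),np.median(c[m],0))
chain([((.56,-.20,.30),toolf(60,0)),((.672,-.084,.22),tool(267.3,0))])
E
```

```text
clock: 49.45
position: [0.4953, -0.2566, 0.1864]
tool_rot: [3.138, 0.875, 2.136]
force: [0.3, -0.2, -0.4]
grip_width: 0.0853
finger_force: 0.0
[ 0.067  0.483 -0.093  2.367  1.87   0.791 -1.188]
scene 337 (array([ 566.3, -366.7]), array([46.7, 45.7]), 34.2) [[ 0.55534418 -0.39246643  0.01656096]
 [ 0.59285523 -0.33982188  0.12196372]]
nozzle 88 [ 0.56737309 -0.36645173  0.14425792]
top 250 (array([ 561.2, -361.9]), array([47.6, 46.6]), 33.4) [[ 0.533631   -0.38718091  0.01755449]
 [ 0.58814561 -0.33384635  0.12131738]]
nozzle 57 [ 0.56155427 -0.36092885  0.14253773]
[np.float64(-0.394), np.float64(0.429), np.float64(-0.426), np.float64(-0.133), np.float64(0.546), np.float64(-0.287)] rows>= 6 
[np.float64(-0.195), np.float64(0.782), np.float64(0.4), np.float64(-0.0), np.float64(-0.0), np.float64(-0.303)] rows>= 3
```

```bash
python3 -m inch '[[-0.39,0.43,-0.43,-0.133,0.546,-0.287,1],[-0.39,0.43,-0.43,-0.133,0.546,-0.287,1],[-0.39,0.43,-0.43,-0.133,0.546,-0.287,1],[-0.39,0.43,-0.43,-0.133,0.546,-0.287,1],[-0.39,0.43,-0.43,-0.133,0.546,-0.287,1],[-0.39,0.43,-0.43,-0.133,0.546,-0.287,1],[-0.39,0.43,-0.43,-0.133,0.546,-0.287,1],[-0.39,0.43,-0.43,-0.133,0.546,-0.287,1]]'
python3 - <<'E'
from h import *
print(np.round(bot.observe()["qpos"],3))
for n in("scene","top"):
    f=grab(n);c=cloud(f);H=hsv(f);near=(np.hypot(c[...,0]-.63,c[...,1]+.082)<.1)
    m=near&(c[...,2]>.07)&(c[...,2]<.14);print(n,m.sum(),rect(c[m][:,:2]),np.median(c[m],0))
    m=near&(H[...,0]>45)&(H[...,0]<85)&(H[...,1]>90)&(c[...,2]>.02);print(" button",m.sum(),np.median(c[m],0),cast(f,[pts(m).mean(0)],.04))
    m=near&(c[...,2]>.042)&(c[...,2]<.06);print(" box",rect(c[m][:,:2]))
    m=near&(H[...,0]<18)&(H[...,1]>120)&(c[...,2]>.11);print(" griptop",m.sum(),rect(cast(f,pts(m),.126)))
S=np.array([.674,-.0845,.10]);T=tool(267.3,0)
chain([(S+[0,0,.11],T),(S,T)])
E
```

```text
clock: 50.55
position: [0.5598, -0.1993, 0.2989]
tool_rot: [-3.075, 0.15, 2.528]
force: [-0.8, 0.4, -0.3]
grip_width: 0.0853
finger_force: 0.0
[ 0.406  0.377 -0.305  1.718  0.289  0.98   0.927]
scene 123 (array([675.6, -87.2]), array([22. , 19.6]), -1.4) [ 0.68142026 -0.09040866  0.11211408]
 button 33 [ 0.58545816 -0.08125336  0.04147474] [[ 0.58352084 -0.08045618]]
 box (array([631.7, -56. ]), array([166.3, 147.3]), -2.5)
 griptop 61 (array([678.6, -88.2]), array([27.9, 22. ]), -7.0)
top 58 (array([674.6, -84.5]), array([19.5, 17.3]), 0.8) [ 0.67120622 -0.08404074  0.12319654]
 button 70 [ 0.58258263 -0.08299883  0.03965286] [[ 0.59388075 -0.10104359]]
 box (array([630.5, -81.9]), array([160.5,  90.3]), -2.8)
 griptop 43 (array([ 638.5, -166.5]), array([185.3,  80.8]), 88.4)
[np.float64(-0.054), np.float64(0.844), np.float64(0.399), np.float64(-0.069), np.float64(0.081), np.float64(-0.366)] rows>= 4 
[np.float64(-0.0), np.float64(-0.0), np.float64(0.55), np.float64(0.0), np.float64(0.0), np.float64(0.0)] rows>= 2
```

```bash
python3 -m inch '[[-0.054,0.844,0.35,-0.07,0.08,-0.366,1],[-0.054,0.844,0.35,-0.07,0.08,-0.366,1],[-0.054,0.844,0.35,-0.07,0.08,-0.366,1],[-0.054,0.844,0.35,-0.07,0.08,-0.366,1],[-0.054,0.844,0.35,-0.07,0.08,-0.366,1],[-0.054,0.844,0.35,-0.07,0.08,-0.366,1],[-0.054,0.844,0.35,-0.07,0.08,-0.366,1]]'
python3 - <<'E'
from h import *
print(np.round(bot.observe()["qpos"],3))
S=np.array([.675,-.085,.10]);T=tool(267.3,0)
chain([(S+[0,0,.06],T),(S,T)])
E
```

```text
clock: 51.52
position: [0.6728, -0.0803, 0.2209]
tool_rot: [-3.138, 0.005, 3.094]
force: [-0.2, -0.2, -0.3]
grip_width: 0.0855
finger_force: 0.0
[ 0.313  0.665 -0.463  1.462  0.322  1.085  1.309]
[np.float64(-0.011), np.float64(-0.022), np.float64(0.305), np.float64(-0.002), np.float64(0.003), np.float64(-0.0)] rows>= 1 
[np.float64(-0.0), np.float64(-0.0), np.float64(0.3), np.float64(0.0), np.float64(0.0), np.float64(0.0)] rows>= 1
```

```bash
python3 -m inch '[[-0.01,-0.022,0.2,0,0.003,0,1],[-0.01,-0.022,0.4,0,0.003,0,1],[-0.01,-0.022,0.55,0,0.003,0,1],[-0.01,-0.022,0.605,0,0.003,0,1],[-0.01,-0.022,0.605,0,0.003,0,1],[-0.01,-0.022,0.605,0,0.003,0,0.6],[-0.01,-0.022,0.605,0,0.003,0,0.4],[-0.01,-0.022,0.605,0,0.003,0,0.3],[-0.01,-0.022,0.605,0,0.003,0,0.1],[-0.01,-0.022,0.605,0,0.003,0,0.1],[-0.01,-0.022,0.605,0,0.003,0,0.1],[-0.01,-0.022,0.605,0,0.003,0,0.1],[-0.01,-0.022,0.605,0,0.003,0,0.1]]' 40;  python3 - <<'E'
from h import *
T=tool(267.3,0)
chain([((.675,-.085,.165),T),((.675-.0900,-.085+.0042,.165),T)])
E
```

```text
clock: 53.15
position: [0.6754, -0.0844, 0.0993]
tool_rot: [-3.139, -0.0, 3.096]
force: [-0.5, -1.2, 5.0]
grip_width: 0.0175
finger_force: 43.4
[np.float64(0.002), np.float64(-0.004), np.float64(-0.328), np.float64(-0.002), np.float64(-0.0), np.float64(0.001)] rows>= 2 
[np.float64(0.45), np.float64(-0.0), np.float64(-0.0), np.float64(0.0), np.float64(0.0), np.float64(0.0)] rows>= 2
```

```bash
python3 -m inch '[[0,0,-0.1,0,0,0,0.1],[0,0,-0.2,0,0,0,0.1],[0,0,-0.33,0,0,0,0.1],[0,0,-0.33,0,0,0,0.1],[0,0,-0.33,0,0,0,0.1]]' && python3 -m inch '[[0.15,0,0,0,0,0,0.1],[0.3,0,0,0,0,0,0.1],[0.45,0,0,0,0,0,0.1],[0.45,0,0,0,0,0,0.1],[0.45,0,0,0,0,0,0.1],[0.45,0,0,0,0,0,0.1]]'
python3 - <<'E'
from h import *
f=grab("scene");save(f,"s9.png",(190,170,320,290),4)
E
```

```text
clock: 53.78
position: [0.6752, -0.0842, 0.1655]
tool_rot: [-3.139, -0.0, 3.096]
force: [0.4, -0.4, -1.4]
grip_width: 0.0173
finger_force: 42.5
clock: 54.52
position: [0.5859, -0.0799, 0.1649]
tool_rot: [-3.14, -0.001, 3.096]
force: [-0.0, 0.7, -1.1]
grip_width: 0.0175
finger_force: 42.5
```

View pics/s9.png

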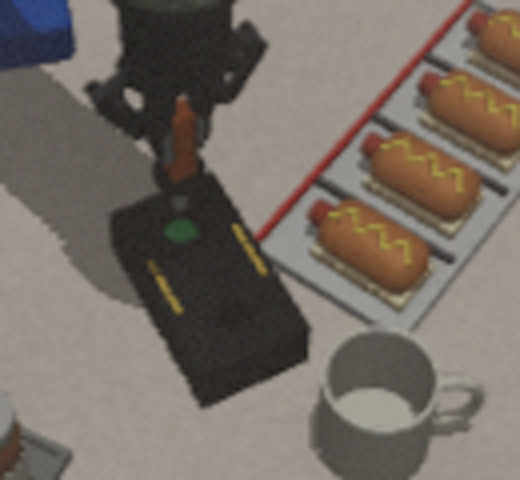

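The stylus tip is at (180,203), directly over the green button at (180,231). Pressing now.

```bash
python3 -m inch '[[0,0,0.08,0,0,0,0.1],[0,0,0.15,0,0,0,0.1],[0,0,0.18,0,0,0,0.1],[0,0,0.195,0,0,0,0.1],[0,0,0.205,0,0,0,0.1],[0,0,0.205,0,0,0,0.1],[0,0,0.205,0,0,0,0.1]]' && python3 -m inch '[[0,0,0.005,0,0,0,0.1],[0,0,0.01,0,0,0,0.1],[0,0,0.01,0,0,0,0.1]]'
```

```text
clock: 55.45
position: [0.5855, -0.0801, 0.1245]
tool_rot: [-3.139, -0.0, 3.096]
force: [-1.6, 1.1, 4.6]
grip_width: 0.0175
finger_force: 43.1
clock: 55.82
position: [0.5859, -0.0801, 0.123]
tool_rot: [-3.139, 0.001, 3.096]
force: [-4.0, 0.3, 16.7]
grip_width: 0.0176
finger_force: 44.8
```

```bash
python3 -m inch '[[0,0,0.004,0,0,0,0.1],[0,0,0.004,0,0,0,0.1]]' && python3 -m inch '[[0,0,-0.05,0,0,0,0.1],[0,0,-0.14,0,0,0,0.1],[0,0,-0.22,0,0,0,0.1],[0,0,-0.22,0,0,0,0.1]]'
python3 - <<'E'
from h import *
T=tool(267.3,0)
chain([((.6754,-.0844,.167),T),((.6754,-.0844,.0993),T)])
E
```

```text
clock: 56.08
position: [0.5864, -0.0802, 0.1228]
tool_rot: [-3.139, 0.002, 3.096]
force: [-4.0, 0.3, 22.9]
grip_width: 0.0174
finger_force: 45.8
clock: 56.58
position: [0.5861, -0.0801, 0.1668]
tool_rot: [-3.139, 0.002, 3.096]
force: [0.7, 0.2, -0.9]
grip_width: 0.0177
finger_force: 42.6
[np.float64(-0.447), np.float64(-0.001), np.float64(-0.0), np.float64(-0.002), np.float64(0.001), np.float64(0.001)] rows>= 2 
[np.float64(-0.0), np.float64(-0.0), np.float64(0.338), np.float64(0.0), np.float64(0.0), np.float64(0.0)] rows>= 2
```

```bash
python3 -m inch '[[-0.15,0,0,0,0,0,0.1],[-0.3,0,0,0,0,0,0.1],[-0.447,0,0,0,0,0,0.1],[-0.447,0,0,0,0,0,0.1],[-0.447,0,0,0,0,0,0.1],[-0.447,0,0,0,0,0,0.1]]' && python3 -m inch '[[0,0,0.1,0,0,0,0.1],[0,0,0.17,0,0,0,0.1],[0,0,0.24,0,0,0,0.1],[0,0,0.29,0,0,0,0.1],[0,0,0.32,0,0,0,0.1],[0,0,0.328,0,0,0,0.1],[0,0,0.328,0,0,0,0.1]]'
```

```text
clock: 57.32
position: [0.6741, -0.0842, 0.1653]
tool_rot: [-3.139, -0.001, 3.096]
force: [0.4, -0.3, -0.2]
grip_width: 0.0175
finger_force: 42.6
clock: 58.2
position: [0.6748, -0.0843, 0.1]
tool_rot: [-3.139, -0.0, 3.096]
force: [0.8, 0.9, -0.6]
grip_width: 0.0172
finger_force: 42.6
```

```bash
python3 -m inch '[[0,0,0.005,0,0,0,0.1],[0,0,0.005,0,0,0,0.1],[0,0,0.005,0,0,0,0.3],[0,0,0.005,0,0,0,0.4],[0,0,0.005,0,0,0,0.7],[0,0,0.005,0,0,0,1],[0,0,0.005,0,0,0,1],[0,0,0.005,0,0,0,1],[0,0,0.005,0,0,0,1]]' && python3 -m inch '[[0,0,-0.1,0,0,0,1],[0,0,-0.3,0,0,0,1],[0,0,-0.6,0,0,0,1],[0.5,0,-0.9,0,0,0,1],[1,0,-0.95,0,0,0,1],[1,0,-0.95,0,0,0,1],[1,0,-0.95,0,0,0,1],[1,0,-0.95,0,0,0,1],[1,0,-0.95,0,0,0,1]]'
python3 - <<'E'
from h import *
for q in((.66,.042),(.6267,.117),(.595,.19),(.563,.268)): blob(q,.02,n="scene",r=.065)
f=grab("scene");save(f,"s10.png",(70,110,400,330),2.3)
c=cloud(f);m=(np.hypot(c[...,0]-.675,c[...,1]+.085)<.04)&(c[...,2]>.07)&(c[...,2]<.14);print(m.sum(),rect(c[m][:,:2]),np.percentile(c[m][:,2],97))
E
```

```text
clock: 59.32
position: [0.6746, -0.0843, 0.0987]
tool_rot: [-3.139, -0.001, 3.096]
force: [0.3, 0.0, -0.6]
grip_width: 0.0853
finger_force: 0.0
clock: 60.45
position: [0.4757, -0.0747, 0.2896]
tool_rot: [-3.139, 0.001, 3.096]
force: [0.0, -0.1, 0.1]
grip_width: 0.0854
finger_force: 0.0
scene (0.66, 0.042) 445 (array([660.5,  39.8]), array([103. ,  49.8]), 23.3) z95 0.053 red 14 [0.622 0.023 0.038]
scene (0.6267, 0.117) 417 (array([624.6, 112. ]), array([103.8,  48.4]), 22.5) z95 0.052 red 11 [0.585 0.095 0.039]
scene (0.595, 0.19) 391 (array([595.2, 187.9]), array([103.9,  48.8]), 20.3) z95 0.053 red 7 [0.554 0.17  0.037]
scene (0.563, 0.268) 372 (array([560.3, 262.4]), array([103.4,  51.6]), 20.9) z95 0.053 red 6 [0.523 0.247 0.039]
128 (array([673.9, -85.8]), array([22.9, 19.8]), -0.3) 0.13099533887205556
```

View pics/s10.png

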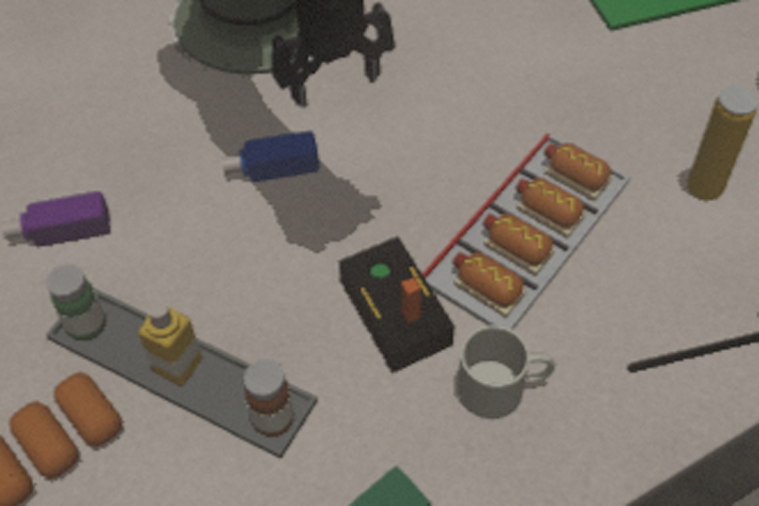

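The final picture shows the four dogs in the tray with red tips at the red edge, at (490,278), (520,240), (550,203) and (580,167). The yellow bottle stands in the lane at (170,345), the stylus is back in its dock at (411,298), and nothing else has been disturbed.

```bash
python3 -c "
from workcell import bot
print(bot.job_done())"
```

```text
the job is handed in; nothing more can be done
None
```

The job is handed in at about 60 s on the clock. All four hot dogs lie in the tray with their sausage ends to the red edge, and the yellow bottle, the only one present, stands in the lane. The button was then pressed to its stop and the stylus is back upright in its hole.

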